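# Screw the slicing guide's loose wing nut home

## Task

The red wing nut that clamps the end stop of the slicing guide has worked loose, by one to one and a half turns. Screw it down, clockwise seen from above, until it is fully home against its washer, pushing its wings round stroke by stroke with the fingertips held closed; never pinch the nut or take it between the fingers. Leave the lemon on the guide and the other things on the counter where they are, and finish clear of everything.

Things in the scene. Friction and masses are not known exactly. Their poses are not given: they have to be found in the camera images.
- guide: slicing guide fixed to the counter on suction feet: pale wooden board, top 20 mm above the counter, with a slotted fence at the back and a steel end stop at the left. Origin on the counter right under the screw's upright axis; z up, x towards the fence. In its frame the board spans x -84 to +51, y -165 to +75 mm. The side towards -x is open.
- fence_top (a point): top of the fence, in the middle of its thickness, straight behind the screw (44 mm in the guide's +x); 75 mm above the counter. The fence runs the whole length of the board, front face 38 mm from the screw's axis, 12 mm thick: too near for a finger to pass between hub and fence behind a wing. Axes as the guide.
- stop_top (a point): middle of the top edge of the end stop's upright plate, 63 mm from the axis in the guide's +y, 46 mm above the counter. The stop is a steel angle: plate 4 mm thick, 56 mm along x; foot 3 mm thick on the board, under the nut, x +-28, y -17 to +65 mm. Axes as the guide.
- washer_top (a point): centre of the top of the steel washer (radius 12) under the nut, on the screw's axis, 25 mm above the counter; nothing on the foot or board near the nut is higher. The stud (radius 4) ends 28.5 mm above it. Axes as the guide.
- wing_nut (a joint): turn of the wing nut against the guide, rad: 0 = fully home on the washer (a hard stop); grows as it is unscrewed (anticlockwise from above, right-hand thread; rises 3 mm a turn). Starts at 6.4 to 9.6. It stays where it is left; friction about 0.05 N m, some 2 N at the wings.
- nut_center (a point): on the axis of the red wing nut, 10 mm above its underside (35 mm above the counter when home). Turns with the nut: z up, x along the two opposite wings, y across them; at joint value 0 its x is the guide's x. Hub radius 11 mm; wings 6 mm thick, reach 34 mm from the axis, span 3.5 to 17.5 mm above the underside, 23 mm at the ears (17 to 34 mm out).
- lemon: yellow lemon, 83x58x58 mm, loose, lying on the board of the guide about 118 mm from the nut towards the guide's -y; origin at its underside. Bystander.
- checked_cup: small black-and-white checked cup, upside down, 66 mm wide, 53 high, loose; origin under its centre. Bystander.
- mug: white mug with a leaf pattern, 92x127x95 mm, loose; origin under its centre. Bystander.
- salt_shaker: clear salt shaker with a grey top, 44 mm wide, 90 high, loose; origin under its centre. Bystander.
- teaspoon: metal teaspoon, 134 mm long, lying loose; origin under its centre. Bystander.

How it is judged:
By the outcome, as a careful person would: the job done as asked, in the order asked, and still so for the second after the job is handed in, with the robot touching nothing.
It also fails if it takes over 59 s, if anything falls off the work surface, if the arm or the gripper's body presses on something with over 40 N, if the wrist force passes 120 N, or if a joint passes its speed limit or range.

## Robot

A 6-joint arm with a two-finger parallel gripper is mounted at the origin on a cart in front of the work surface, level with it; the furniture and walls round the work are solid. World frame = base frame: x ahead of the robot, y to its left, z up, the work surface at z = 0. Lengths are in mm, angles in rad, forces in N, time in s.
With the tool pointing down it reaches from about 325 to 775 mm from the base axis. Payload 5.5 kg.
Tool frame: the origin (TCP) lies on the front face of the gripper's body, between the roots of the fingers; the fingertips stand 73 mm ahead of it and the grasp point (between the pads) lies 54 mm ahead of it; x points along the fingers, y is the direction in which the jaws open and shut, and the axes are right-handed (so a half turn about x gives the same grasp; the last joint's range is limited). The gripper opens to 85 mm and grips with 20 to 120 N. Pads are 22 mm wide; open, the fingers measure 114 mm over their backs; the gripper's body (76 mm by 85 mm) begins 54 mm behind the grasp point. The pads swing forward as they close: fully open they stand 13 mm farther back than shut.
Start: joints at [-1.18, 0.091, 1.231, -0, 1.82, -0.057], TCP at [259.792, -540.856, 303.875] pointing down, gripper open.
Joint ranges: [-2.87, 2.87], [-0.86, 2.18], [0.17, 2.46], [-1.51, 4.65], [0.06, 2.69], [-2.65, 2.65]. Speed limits (rad/s): [2.57, 2.57, 3.01, 3.14, 3.14, 3.14].

## Interface

Orientations are given as a unit quaternion [x, y, z, w].
In Python, from cell import arm gives the robot as it stands.
- The arm moves only by the tool drive_tool, never from a script. Its argument "plan" is a list of rows, each an object with "xyz": the shift along the tool's x, y, z in mm, a list of three; "angular": the turn, a rotation vector about the tool's x, y, z in rad, a list of three; "gripper": the opening, from -1 (shut) to 1 (fully open), so that 0 is half open. In form: [{"xyz": [dx, dy, dz], "angular": [ax, ay, az], "gripper": gripper}, ...]. A call has 1 to 5 rows; each row is the pose to reach, as a shift and turn from the pose commanded when the call began, along the tool's axes at that moment; what a row does not reach only later rows make up. A row lasts 1/10 s, in which the tool goes at most 50 mm and 8.59 degrees, less where a joint would pass 70% of its speed; a pose out of reach is approached as far as the arm can. A call with a gripper value outside its range is refused whole. The fingers move at their own pace and stop on an object; "force" is the grip in N (left out, the last holds). Time passes only in rows, so rows that repeat a pose let the fingers close. It gives the time, the measured TCP pose, the force and the opening at its end, in the units of the state.
- arm.read_state(): the state, without advancing time (a new reading comes with each control period).
- arm.read_camera(name): name is "side" or "top"; returns the picture (384x512x3 uint8, blue, green, red); there is no depth.
- arm.camera_info(name): a dict with "fx", "fy", "cx", "cy" (pixels), "distortion" ([k1, k2, p1, p2, k3] as OpenCV has them; the pictures are not rectified), "xyz" and "orientation" of the camera in the world. Camera axes: x right, y up, looking along -z (the intrinsics and any distortion apply to the point x, -y, -z); pixel columns grow to the right and rows downward; lengths in mm; the calibration is good to about 2 mm. A picture is of the moment at which its call begins. camera_info takes no time and is no camera call.
- arm.job_done(): hands the job in, once; it reports no verdict.
The state is a dict: "time_s": time; "joints": joint angles; "joint_velocities": joint speeds; "joint_torque": joint torques, N m; "position": TCP position; "eef_rot": TCP orientation; "force": force on the tool from outside, world axes, zero at the start; "wrist_torque": the same for the moment, N m; "grip_width": finger opening in mm.
Only numpy, scipy, OpenCV 4.12 (cv2) and the standard library are available. Lean on these libraries where they do the work, as an engineer would, in place of code of your own. Each camera call takes 0.05 s, during which the arm holds its last target.

## Working session

There is one attempt and no reset: what is moved stays moved. The work goes in short steps, Python scripts to look and compute and a tool call to move; the robot and the scene stay as the last step left them, time stands still between calls to the robot, and variables do not carry over. Pictures are saved under pics/ and viewed, and the job is handed in when it is done.

Besides the shell and the picture viewer there is one more tool, called by a JSON object that holds its "fn" and its "kwargs", one argument or row to a line. drive_tool: Moves the arm, as the interface text tells. Its arguments: {"type":"object","properties":{"plan":{"type":"array","items":{"type":"object","properties":{"xyz":{"type":"array","items":{"type":"number"}},"angular":{"type":"array","items":{"type":"number"}},"gripper":{"type":"number"}}}},"force":{"type":"number"}},"required":["plan"]}

```bash
ls; mkdir -p pics; python3 - <<'E'
from cell import arm
import cv2
s=arm.read_state(); print(s)
for n in("side","top"):
    print(n,arm.camera_info(n)); cv2.imwrite(f"pics/{n}0.png",arm.read_camera(n))
E
```

```text
pics
{'time_s': 0.0, 'joints': array([-1.17970558e+00,  9.18589349e-02,  1.23188042e+00,  1.63470668e-05,
        1.81980619e+00, -5.67010244e-02]), 'joint_velocities': array([-0.00030152, -0.00067057,  0.00048334, -0.00112273, -0.00042099,
        0.0002309 ]), 'joint_torque': array([ 3.52959732e-04, -4.58725619e+01, -4.18023705e+01,  1.26395116e-04,
        1.16254849e-02, -1.51581224e-05]), 'position': array([ 259.73328281, -540.7113723 ,  302.75377508]), 'eef_rot': array([-0.68934727, -0.15768194,  0.68956602, -0.15631843]), 'force': array([ 0.44513327,  0.29867171, -0.45192846]), 'wrist_torque': array([-0.0080257 , -0.03328019,  0.0131094 ]), 'grip_width': 85.64855845801515}
side {'fx': 356.3896450207295, 'fy': 356.3896450207295, 'cx': 248.15244376582936, 'cy': 188.3416014655196, 'distortion': array([-0.10949183,  0.        ,  0.        ,  0.        ,  0.        ]), 'xyz': array([-357.52121793,  652.03892149,  583.64404034]), 'orientation': array([-0.24944125,  0.466988  ,  0.73728177, -0.41966279])}
top {'fx': 483.84151476902616, 'fy': 483.84151476902616, 'cx': 252.28402178008045, 'cy': 192.40987211646564, 'distortion': array([0.06989799, 0.        , 0.        , 0.        , 0.        ]), 'xyz': array([ 282.00792637,   84.59844194, 1364.13163772]), 'orientation': array([-0.06689659,  0.06618943,  0.70868831, -0.6992172 ])}
```

View pics/side0.png

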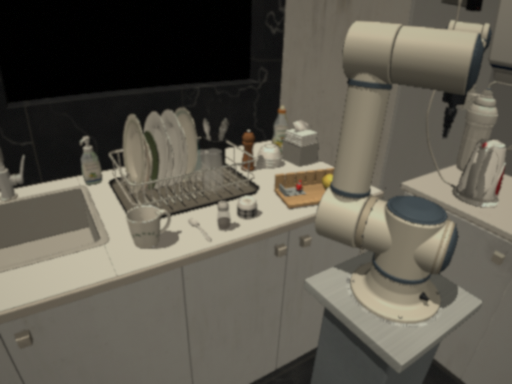

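View pics/top0.png

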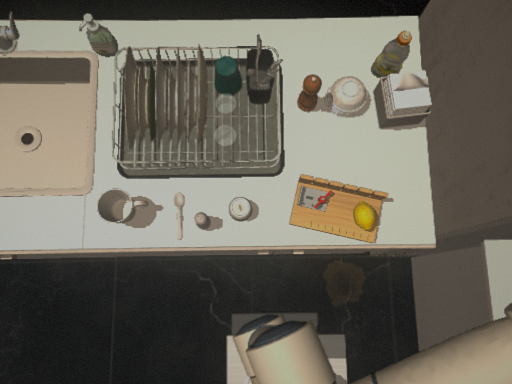

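The top view shows the guide at about (340,208), the red nut near (323,200), the lemon at (365,216), and the cup, shaker, spoon and mug to the left. I'll zoom in on the guide and measure it.

```bash
cat > h.py <<'E'
import numpy as np, cv2
from scipy.spatial.transform import Rotation as R
from cell import arm
def cam(n):
    c=arm.camera_info(n);K=np.array([[c['fx'],0,c['cx']],[0,c['fy'],c['cy']],[0,0,1]]);return K,c['distortion'],c['xyz'],R.from_quat(c['orientation']).as_matrix()
def ray(n,uv):
    K,d,p,M=cam(n); q=cv2.undistortPoints(np.array(uv,float).reshape(-1,1,2),K,d).reshape(-1,2)
    v=np.c_[q[:,0],-q[:,1],-np.ones(len(q))]@M.T; return p,v
def onz(n,uv,z):
    p,v=ray(n,uv); return p+v*((z-p[2])/v[:,2])[:,None]
def proj(n,X):
    K,d,p,M=cam(n); Y=(np.atleast_2d(X)-p)@M; Y=Y*[1,-1,-1]
    return cv2.projectPoints(Y.reshape(-1,1,3),np.zeros(3),np.zeros(3),K,d)[0].reshape(-1,2)
def tri(a,b):
    p,v=ray('top',a);q,w=ray('side',b);v=v[0]/np.linalg.norm(v);w=w[0]/np.linalg.norm(w)
    s=np.linalg.lstsq(np.c_[v,-w],q-p,rcond=None)[0];A=p+s[0]*v;B=q+s[1]*w;return (A+B)/2,np.linalg.norm(A-B)
def redmask(im):
    b,g,r=[im[...,i].astype(int) for i in range(3)]
    return ((r>90)&(g<0.5*r)&(b<0.55*r)).astype(np.uint8)
E
python3 - <<'E'
from h import *
for n,(x0,y0,w,h) in dict(top=(280,165,120,90),side=(260,155,90,66)).items():
    im=cv2.imread(f'pics/{n}0.png');cv2.imwrite(f'pics/{n}0z.png',cv2.resize(im[y0:y0+h,x0:x0+w],None,fx=800/w/1.01,fy=800/w/1.01,interpolation=cv2.INTER_CUBIC))
    m=redmask(im); k,l,s,c=cv2.connectedComponentsWithStats(m)
    for i in range(1,k):
        if s[i,4]>5:print(n,s[i],c[i])
E
```

```text
top [314 191  17  17  61] [322.14754098 199.09836066]
side [497 178   5  10  15] [498.86666667 183.53333333]
side [296 184   6   6  25] [298.48 186.56]
```

```bash
python3 - <<'E'
from h import *
im=cv2.imread('pics/top0.png');m=redmask(im)
print(m[186:214,310:340])
E
```

```text
[[0 0 0 0 0 0 0 0 0 0 0 0 0 0 0 0 0 0 0 0 0 0 0 0 0 0 0 0 0 0]
 [0 0 0 0 0 0 0 0 0 0 0 0 0 0 0 0 0 0 0 0 0 0 0 0 0 0 0 0 0 0]
 [0 0 0 0 0 0 0 0 0 0 0 0 0 0 0 0 0 0 0 0 0 0 0 0 0 0 0 0 0 0]
 [0 0 0 0 0 0 0 0 0 0 0 0 0 0 0 0 0 0 0 0 0 0 0 0 0 0 0 0 0 0]
 [0 0 0 0 0 0 0 0 0 0 0 0 0 0 0 0 0 0 0 0 0 0 0 0 0 0 0 0 0 0]
 [0 0 0 0 0 0 0 0 0 0 0 0 0 0 0 0 0 0 0 1 1 0 0 0 0 0 0 0 0 0]
 [0 0 0 0 0 0 0 0 0 0 0 0 0 0 0 0 0 0 1 1 1 0 0 0 0 0 0 0 0 0]
 [0 0 0 0 0 0 0 0 0 0 0 0 0 0 0 0 0 0 1 1 0 0 0 0 0 0 0 0 0 0]
 [0 0 0 0 0 0 0 0 0 0 0 0 0 0 0 0 0 1 1 1 0 0 0 0 0 0 0 0 0 0]
 [0 0 0 0 0 0 0 0 0 0 0 0 0 0 0 0 1 1 0 0 0 0 0 0 0 0 0 0 0 0]
 [0 0 0 0 0 0 0 0 0 0 0 1 1 1 1 1 1 0 0 0 0 0 0 0 0 0 0 0 0 0]
 [0 0 0 0 0 0 0 0 0 0 1 1 0 0 1 1 0 0 0 0 0 0 0 0 0 0 0 0 0 0]
 [0 0 0 0 0 0 0 0 0 1 1 1 0 0 0 1 0 0 0 0 0 0 0 0 0 0 0 0 0 0]
 [0 0 0 0 0 0 0 0 0 1 1 1 0 0 0 1 0 0 0 0 0 0 0 0 0 0 0 0 0 0]
 [0 0 0 0 0 0 0 0 0 1 1 1 1 0 1 1 0 0 0 0 0 0 0 0 0 0 0 0 0 0]
 [0 0 0 0 0 0 0 0 0 1 1 1 1 1 1 1 0 0 0 0 0 0 0 0 0 0 0 0 0 0]
 [0 0 0 0 0 0 0 0 0 1 1 1 1 1 1 0 0 0 0 0 0 0 0 0 0 0 0 0 0 0]
 [0 0 0 0 0 0 0 0 1 1 0 0 0 0 0 0 0 0 0 0 0 0 0 0 0 0 0 0 0 0]
 [0 0 0 0 0 0 1 1 1 0 0 0 0 0 0 0 0 0 0 0 0 0 0 0 0 0 0 0 0 0]
 [0 0 0 0 0 1 1 1 0 0 0 0 0 0 0 0 0 0 0 0 0 0 0 0 0 0 0 0 0 0]
 [0 0 0 0 1 1 1 0 0 0 0 0 0 0 0 0 0 0 0 0 0 0 0 0 0 0 0 0 0 0]
 [0 0 0 0 0 1 0 0 0 0 0 0 0 0 0 0 0 0 0 0 0 0 0 0 0 0 0 0 0 0]
 [0 0 0 0 0 0 0 0 0 0 0 0 0 0 0 0 0 0 0 0 0 0 0 0 0 0 0 0 0 0]
 [0 0 0 0 0 0 0 0 0 0 0 0 0 0 0 0 0 0 0 0 0 0 0 0 0 0 0 0 0 0]
 [0 0 0 0 0 0 0 0 0 0 0 0 0 0 0 0 0 0 0 0 0 0 0 0 0 0 0 0 0 0]
 [0 0 0 0 0 0 0 0 0 0 0 0 0 0 0 0 0 0 0 0 0 0 0 0 0 0 0 0 0 0]
 [0 0 0 0 0 0 0 0 0 0 0 0 0 0 0 0 0 0 0 0 0 0 0 0 0 0 0 0 0 0]
 [0 0 0 0 0 0 0 0 0 0 0 0 0 0 0 0 0 0 0 0 0 0 0 0 0 0 0 0 0 0]]
```

View pics/top0z.png

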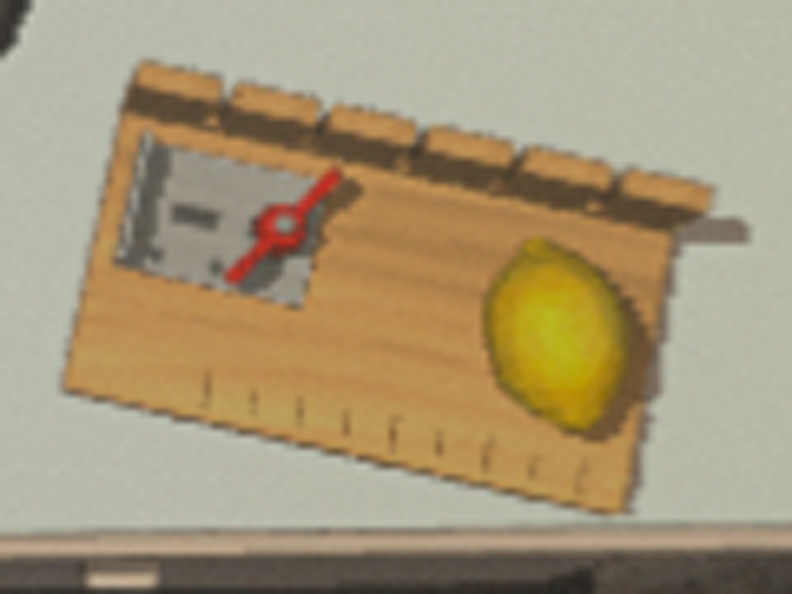

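View pics/side0z.png

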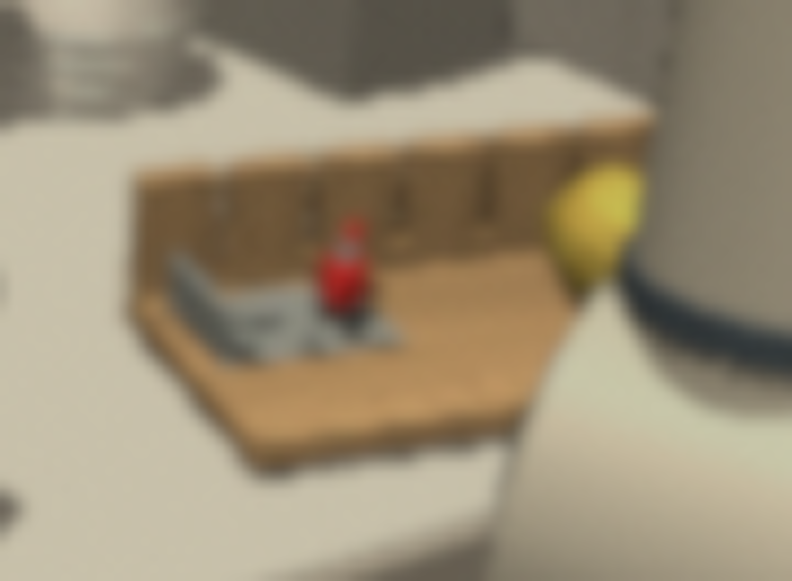

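```bash
python3 - <<'E'
from h import *
f=800/120/1.01
P=lambda x,y:[(x+.5)/f-.5+280,(y+.5)/f-.5+165]
fl,fr=onz('top',[P(62,390),P(630,515)],20)
bl,br=onz('top',[P(140,58),P(716,187)],75)
print('front',fl,fr,np.linalg.norm(fl-fr),'back',bl,br,np.linalg.norm(bl-br))
u=(fl-fr)+(bl-br);u[2]=0;u/=np.linalg.norm(u);v=np.array([u[1],-u[0],0])
print('yaw of guide x', np.arctan2(v[1],v[0]), [np.arctan2((a-b)[1],(a-b)[0])-np.pi/2 for a,b in((fl,fr),(bl,br))])
# axis from corners: fl=(-84,75), fr=(-84,-165), bl=(50,75), br=(50,-165)
for c,(a,b) in zip((fl,fr,bl,br),((-84,75),(-84,-165),(50,75),(50,-165))): print(c-a*v-b*u)
st=onz('top',[P(284,225)],53.5)[0];print('stud',st)
im=cv2.imread('pics/top0.png');m=redmask(im)
ys,xs=np.nonzero(m);pts=onz('top',np.c_[xs,ys].astype(float),25+4+20)
d=pts[:,:2]-st[:2]
far=np.hypot(*d.T)>15
a=np.arctan2(d[:,1],d[:,0])-np.arctan2(v[1],v[0])
print(np.round(np.sort(np.mod(a[far],np.pi)),2), np.hypot(*d.T).max())
e=onz('top',[P(336,174),P(232,280)],49);print(e,np.mod(np.arctan2(*(e[0]-e[1])[1::-1])-np.arctan2(v[1],v[0]),np.pi),np.linalg.norm(e[0]-e[1]))
fs=800/90/1.01;S=lambda x,y:[(x+.5)/fs-.5+260,(y+.5)/fs-.5+155]
print(tri(P(284,225),S(346,248)))
E
```

```text
front [448.21563709 -16.97793549  20.        ] [ 392.90052798 -252.33113754   20.        ] 241.76619079186656 back [579.04284984 -48.85128551  75.        ] [ 521.55532801 -281.65057743   75.        ] 239.7922548448655
yaw of guide x -0.2364456463952647 [np.float64(-0.23084057553669557), np.float64(-0.24209685789404012)]
[ 512.30983227 -109.56807614   20.        ]
[ 513.21440001 -111.5988662    20.        ]
[ 512.865365   -110.05210658   75.        ]
[ 511.59752002 -109.52898651   75.        ]
stud [ 511.90269969 -108.59061089   53.5       ]
[2.43 2.46 2.48 2.49 2.5  2.51 2.52 2.53 2.54 2.54 2.55 2.55 2.6  2.6
 2.6  2.61 2.62 2.62 2.62 2.63 2.64 2.66 2.68] 31.04830487807137
[[ 534.06933228 -131.82025912   49.        ]
 [ 489.74657852  -86.73126613   49.        ]] 2.584070563823225 63.22597400974412
(array([ 512.2328915 , -108.47091819,   52.76301843]), np.float64(0.6082715002577438))
```

```bash
cat >> h.py <<'E'
import json,os
AX=np.array([512.2,-109.4]);YG=-0.236
# commanded pose tracker: pos, yaw (yaw = world angle of tool y), tool x down
def load():
    if os.path.exists('cmd.json'): d=json.load(open('cmd.json'));return np.array(d[:3]),d[3]
def basis(yaw):
    y=np.array([np.cos(yaw),np.sin(yaw),0]);x=np.array([0,0,-1.]);return np.c_[x,y,np.cross(x,y)]
def sent(row):  # last row of sent plan: [dx,dy,dz,ax]
    p,w=load();p=p+basis(w)@np.array(row[:3]);w=w-row[3]
    json.dump([*p,w],open('cmd.json','w'))
def rows(tg):  # targets (pos3,yaw)
    p,w=load();B=basis(w)
    out=[[*np.round(B.T@(np.array(t)-p)).astype(int).tolist(),round(w-y,2)] for t,y in tg]
    return out
def wingpose(th,r,t,ztip):  # finger centre for wing at guide angle th; tool y tangential
    a=th+YG;er=np.array([np.cos(a),np.sin(a)]);et=np.array([-er[1],er[0]])
    q=AX+r*er+t*et
    return [q[0],q[1],ztip+73], a+np.pi/2
def wr(x): return (x+np.pi)%(2*np.pi)-np.pi
def show():
    s=arm.read_state();p,w=load();M=R.from_quat(s['eef_rot']).as_matrix()
    print('t',round(s['time_s'],2),'pos',s['position'].round(1),'cmd',p.round(1),'yaw',np.arctan2(M[1,1],M[0,1]).round(3),'cmd',round(w,3),'F',s['force'].round(1),'T',s['wrist_torque'].round(2),'j',s['joints'].round(2),'w',round(s['grip_width'],1))
E
python3 - <<'E'
from h import *
s=arm.read_state();M=R.from_quat(s['eef_rot']).as_matrix();print(M.round(3))
w=np.arctan2(M[1,1],M[0,1]);json.dump([259.792,-540.856,303.875,float(w)],open('cmd.json','w'));show()
# yaw = j1 +- j6 ?
for th in (147,90,30,210,180): print(th,wingpose(np.radians(th),26,22,33))
E
```

```text
[[-0.001  0.433 -0.901]
 [ 0.002 -0.901 -0.433]
 [-1.    -0.002 -0.   ]]
t 0.1 pos [ 259.7 -540.7  302.8] cmd [ 259.8 -540.9  303.9] yaw -1.123 cmd -1.123 F [-0.   0.4  0.5] T [0.01 0.02 0.  ] j [-1.18  0.09  1.23 -0.    1.82 -0.06] w 85.4
147 ([np.float64(478.34596142305577), np.float64(-105.6711835616689), 106], np.float64(3.9004303272265606))
90 ([np.float64(496.88901769819097), np.float64(-78.97675525270702), 106], np.float64(2.9055926535897934))
30 ([np.float64(530.8918116658027), np.float64(-80.92867799609293), 106], np.float64(1.8583951023931955))
210 ([np.float64(493.5081883341974), np.float64(-137.8713220039071), 106], np.float64(4.999987755982989))
180 ([np.float64(481.77675525270706), np.float64(-124.71098230180908), 106], np.float64(4.47638898038469))
```

```bash
python3 - <<'E'
from h import *
p,w=load()
P,y=wingpose(np.radians(147),26,25,33);y=wr(y+np.pi);P[2]=200
print(P,y)
N=14
print(rows([(p+(np.array(P)-p)*k/N,w+(y-w)*k/N) for k in range(1,N+1)]))
E
```

```text
[np.float64(476.16905260558326), np.float64(-107.73541901345494), 200] 0.7588376736367675
[[7, -21, -27, np.float64(-0.13)], [15, -42, -55, np.float64(-0.27)], [22, -64, -82, np.float64(-0.4)], [30, -85, -109, np.float64(-0.54)], [37, -106, -137, np.float64(-0.67)], [45, -127, -164, np.float64(-0.81)], [52, -148, -191, np.float64(-0.94)], [59, -170, -219, np.float64(-1.08)], [67, -191, -246, np.float64(-1.21)], [74, -212, -273, np.float64(-1.34)], [82, -233, -301, np.float64(-1.48)], [89, -254, -328, np.float64(-1.61)], [96, -276, -355, np.float64(-1.75)], [104, -297, -383, np.float64(-1.88)]]
```

{"fn": "drive_tool", "kwargs": {
  "plan": [
    {"xyz":[7,-21,-27],"angular":[-0.13,0,0],"gripper":-1},
    {"xyz":[15,-42,-55],"angular":[-0.27,0,0],"gripper":-1},
    {"xyz":[22,-64,-82],"angular":[-0.4,0,0],"gripper":-1},
    {"xyz":[30,-85,-109],"angular":[-0.54,0,0],"gripper":-1},
    {"xyz":[37,-106,-137],"angular":[-0.67,0,0],"gripper":-1}
  ],
  "force": 40
}}

```text
time_s: 0.6
position: [337.6, -384.6, 265.9]
eef_rot: [-0.599, -0.377, 0.599, -0.376]
force: [0.2, -0.5, -0.4]
grip_width: 12.5
```

```bash
python3 - <<'E'
from h import *
sent([37,-106,-137,-.67]);show()
p,w=load()
P,y=wingpose(np.radians(147),26,25,33);y=wr(y+np.pi);P[2]=200
N=9
print(rows([(p+(np.array(P)-p)*k/N,w+(y-w)*k/N) for k in range(1,N+1)]))
E
```

```text
t 0.6 pos [ 337.6 -384.6  265.9] cmd [ 337.4 -386.   266.9] yaw -0.448 cmd -0.453 F [ 0.2 -0.5 -0.4] T [ 0.05 -0.01 -0.04] j [-0.92 -0.15  1.53  0.    1.76 -0.47] w 12.5
[[7, 0, -35, np.float64(-0.13)], [15, 1, -69, np.float64(-0.27)], [22, 1, -104, np.float64(-0.4)], [30, 1, -138, np.float64(-0.54)], [37, 2, -173, np.float64(-0.67)], [45, 2, -207, np.float64(-0.81)], [52, 2, -242, np.float64(-0.94)], [59, 3, -276, np.float64(-1.08)], [67, 3, -311, np.float64(-1.21)]]
```

{"fn": "drive_tool", "kwargs": {
  "plan": [
    {"xyz":[7,0,-35],"angular":[-0.13,0,0],"gripper":-1},
    {"xyz":[15,1,-69],"angular":[-0.27,0,0],"gripper":-1},
    {"xyz":[22,1,-104],"angular":[-0.4,0,0],"gripper":-1},
    {"xyz":[30,1,-138],"angular":[-0.54,0,0],"gripper":-1},
    {"xyz":[37,2,-173],"angular":[-0.67,0,0],"gripper":-1}
  ]
}}

```text
time_s: 1.1
position: [415.1, -229.9, 229.1]
eef_rot: [0.441, 0.553, -0.441, 0.552]
force: [0.5, -0.5, 1.0]
grip_width: 0.2
```

```bash
python3 - <<'E'
from h import *
sent([37,2,-173,-.67]);show()
p,w=load()
P,y=wingpose(np.radians(147),26,25,33);y=wr(y+np.pi);P[2]=200
N=4
print(rows([(p+(np.array(P)-p)*k/N,w+(y-w)*k/N) for k in range(1,N+1)]))
E
```

```text
t 1.1 pos [ 415.1 -229.9  229.1] cmd [ 414.9 -231.3  229.9] yaw 0.222 cmd 0.217 F [ 0.5 -0.5  1. ] T [-0.02  0.   -0.  ] j [-0.58 -0.25  1.69 -0.    1.71 -0.8 ] w 0.2
[[7, 22, -27, np.float64(-0.14)], [15, 43, -54, np.float64(-0.27)], [22, 65, -81, np.float64(-0.41)], [30, 86, -107, np.float64(-0.54)]]
```

{"fn": "drive_tool", "kwargs": {
  "plan": [
    {"xyz":[7,22,-27],"angular":[-0.14,0,0],"gripper":-1},
    {"xyz":[15,43,-54],"angular":[-0.27,0,0],"gripper":-1},
    {"xyz":[22,65,-81],"angular":[-0.41,0,0],"gripper":-1},
    {"xyz":[30,86,-107],"angular":[-0.54,0,0],"gripper":-1},
    {"xyz":[30,86,-107],"angular":[-0.54,0,0],"gripper":-1}
  ]
}}

```text
time_s: 1.6
position: [476.3, -105.0, 198.0]
eef_rot: [0.278, 0.652, -0.277, 0.649]
force: [-0.8, -1.1, 0.3]
grip_width: -0.4
```

```bash
python3 - <<'E'
from h import *
sent([30,86,-107,-.54]);show()
for n,(x0,y0,w,h) in dict(top=(280,165,120,90),side=(260,120,120,90)).items():
    im=arm.read_camera(n);cv2.imwrite(f'pics/{n}1.png',im);cv2.imwrite(f'pics/{n}1z.png',cv2.resize(im[y0:y0+h,x0:x0+w],None,fx=6.6,fy=6.6,interpolation=cv2.INTER_CUBIC))
s=arm.read_state();p=s['position']
for d in (0,60,73,86): print(d,proj('side',p-[0,0,d]),proj('top',p-[0,0,d]))
E
```

```text
t 1.6 pos [ 476.3 -105.   198. ] cmd [ 475.8 -108.3  199.9] yaw 0.764 cmd 0.757 F [-0.8 -1.1  0.3] T [-0.01  0.02  0.01] j [-0.29 -0.21  1.7   0.    1.65 -1.05] w -0.4
0 [[309.56262046 146.63662912]] [[331.30193421 202.85356523]]
60 [[307.84415737 163.55476768]] [[327.58708828 206.75148586]]
73 [[307.47741318 167.12868832]] [[326.82857901 207.54757273]]
86 [[307.11270251 170.67037456]] [[326.08547323 208.3275578 ]]
```

View pics/side1z.png

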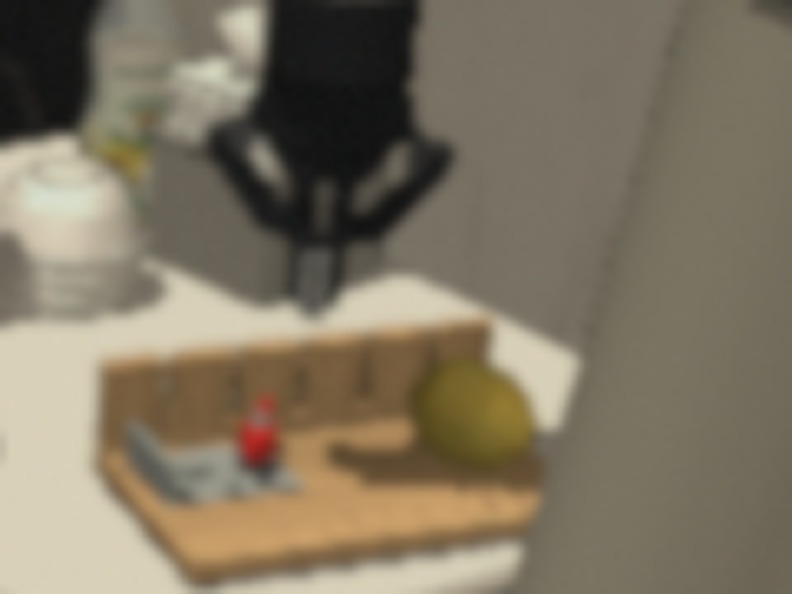

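View pics/top1z.png

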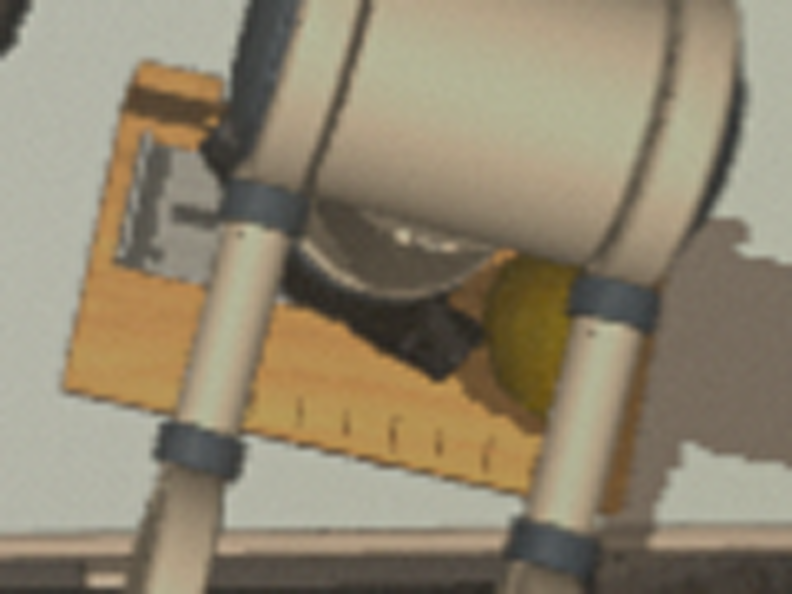

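The side view shows the closed tips ending at about (307.7, 167.3), which matches the 73 mm point, so the tip geometry holds. The nut is unchanged at (298,186). I'll descend behind the front wing.

```bash
cat >> h.py <<'E'
def go(P,y,N):
    p,w=load();P=np.array(P);y=w+wr(2*(y-w))/2
    print([ [*r[:3],float(r[3])] for r in rows([(p+(P-p)*k/N,w+(y-w)*k/N) for k in range(1,N+1)])])
def arc(th0,th1,r,t,z,N):  # guide degrees
    out=[];p,w=load()
    for k in range(1,N+1):
        P,y=wingpose(np.radians(th0+(th1-th0)*k/N),r,t,z);y=w+wr(2*(y-w))/2
        out.append((P,y))
    print([[*r[:3],float(r[3])] for r in rows(out)])
E
python3 - <<'E'
from h import *
show()
P,y=wingpose(np.radians(147),26,25,34);go(P,y,4)
E
```

```text
t 1.7 pos [ 475.7 -107.8  199.3] cmd [ 475.8 -108.3  199.9] yaw 0.757 cmd 0.757 F [-0.4 -0.5  0.4] T [-0.04 -0.01  0.03] j [-0.29 -0.21  1.7  -0.    1.65 -1.05] w -0.0
[[23, 0, 0, -0.0], [46, 0, 0, -0.0], [70, 0, 0, -0.0], [93, 1, 0, -0.0]]
```

{"fn": "drive_tool", "kwargs": {
  "plan": [
    {"xyz":[25,0,0],"angular":[0,0,0],"gripper":-1},
    {"xyz":[50,0,0],"angular":[0,0,0],"gripper":-1},
    {"xyz":[75,0,0],"angular":[0,0,0],"gripper":-1},
    {"xyz":[93,0,0],"angular":[0,0,0],"gripper":-1},
    {"xyz":[93,0,0],"angular":[0,0,0],"gripper":-1}
  ]
}}

```text
time_s: 2.2
position: [474.0, -109.1, 104.0]
eef_rot: [0.28, 0.651, -0.281, 0.647]
force: [-0.3, 0.1, -0.0]
grip_width: 0.1
```

```bash
python3 - <<'E'
from h import *
sent([93,0,0,0]);show()
im=arm.read_camera('side')[120:210,260:380];cv2.imwrite('pics/side2z.png',cv2.resize(im,None,fx=6.6,fy=6.6,interpolation=cv2.INTER_CUBIC))
show()
arc(147,117,26,17,34,5)
E
```

```text
t 2.2 pos [ 474.  -109.1  104. ] cmd [ 475.8 -108.3  106.9] yaw 0.754 cmd 0.757 F [-0.3  0.1 -0. ] T [ 0.06  0.02 -0.01] j [-0.3  -0.16  1.83 -0.    1.47 -1.05] w 0.1
t 2.25 pos [ 474.9 -109.1  106. ] cmd [ 475.8 -108.3  106.9] yaw 0.755 cmd 0.757 F [ 0.6  0.4 -0.1] T [ 0.01  0.01 -0.03] j [-0.3  -0.16  1.83 -0.    1.48 -1.05] w 0.1
[[0, 11, -2, 0.1], [0, 14, -3, 0.21], [0, 17, -4, 0.31], [0, 21, -5, 0.42], [0, 24, -5, 0.52]]
```

View pics/side2z.png

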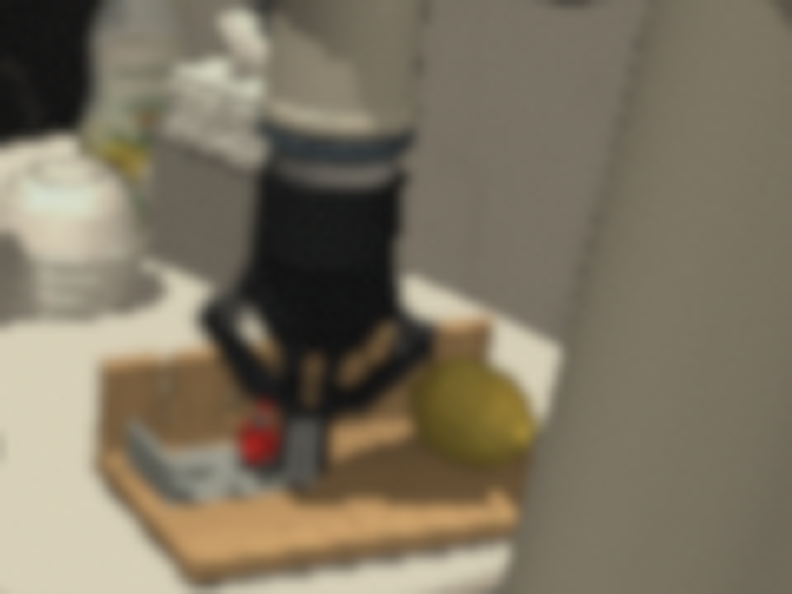

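The side view shows the tips at (305,192), just behind the wing at (299,186), with nothing touched. Starting stroke 1.

{"fn": "drive_tool", "kwargs": {
  "plan": [
    {"xyz":[0,11,-2],"angular":[0.1,0,0],"gripper":-1},
    {"xyz":[0,14,-3],"angular":[0.21,0,0],"gripper":-1},
    {"xyz":[0,17,-4],"angular":[0.31,0,0],"gripper":-1},
    {"xyz":[0,21,-5],"angular":[0.42,0,0],"gripper":-1},
    {"xyz":[0,24,-5],"angular":[0.52,0,0],"gripper":-1}
  ]
}}

```text
time_s: 2.75
position: [489.9, -89.0, 108.5]
eef_rot: [0.439, 0.554, -0.439, 0.555]
force: [-2.6, 0.0, -1.5]
grip_width: -0.0
```

```bash
python3 - <<'E'
from h import *
sent([0,24,-5,.52]);show()
im=arm.read_camera('side')[120:210,260:380];cv2.imwrite('pics/side3z.png',cv2.resize(im,None,fx=6.6,fy=6.6,interpolation=cv2.INTER_CUBIC))
arc(117,77,26,17,34,5)
E
```

```text
t 2.75 pos [489.9 -89.  108.5] cmd [489.8 -88.2 106.9] yaw 0.231 cmd 0.237 F [-2.6  0.  -1.5] T [-0.04  0.41  0.02] j [-0.25 -0.13  1.8  -0.    1.47 -0.48] w -0.0
[[0, 4, -2, 0.14], [0, 8, -4, 0.28], [0, 12, -5, 0.42], [0, 16, -5, 0.56], [0, 20, -5, 0.7]]
```

View pics/side3z.png

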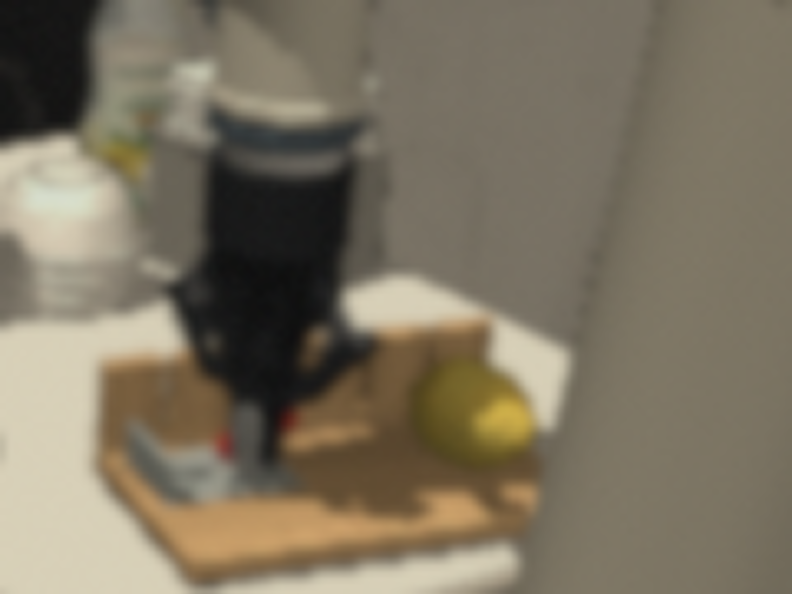

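The nut turns with the finger: its wings now show at zoomed (222,442) and (290,415), with about 2.6 N on the tool. Continuing the stroke.

{"fn": "drive_tool", "kwargs": {
  "plan": [
    {"xyz":[0,4,-2],"angular":[0.14,0,0],"gripper":-1},
    {"xyz":[0,8,-4],"angular":[0.28,0,0],"gripper":-1},
    {"xyz":[0,12,-5],"angular":[0.42,0,0],"gripper":-1},
    {"xyz":[0,16,-5],"angular":[0.56,0,0],"gripper":-1},
    {"xyz":[0,20,-5],"angular":[0.7,0,0],"gripper":-1}
  ]
}}

```text
time_s: 3.3
position: [508.2, -79.3, 108.2]
eef_rot: [-0.602, -0.37, 0.602, -0.371]
force: [-1.4, 0.6, -1.2]
grip_width: -0.0
```

```bash
python3 - <<'E'
from h import *
sent([0,20,-5,.70]);show()
arc(77,37,26,17,34,5)
E
```

```text
t 3.3 pos [508.2 -79.3 108.2] cmd [508.1 -78.6 106.9] yaw -0.468 cmd -0.463 F [-1.4  0.6 -1.2] T [-0.07  0.36 -0.04] j [-0.22 -0.09  1.76 -0.    1.47  0.25] w -0.0
[[0, 4, -2, 0.14], [0, 8, -4, 0.28], [0, 12, -5, 0.42], [0, 17, -5, 0.56], [0, 21, -5, 0.7]]
```

{"fn": "drive_tool", "kwargs": {
  "plan": [
    {"xyz":[0,4,-2],"angular":[0.14,0,0],"gripper":-1},
    {"xyz":[0,8,-4],"angular":[0.28,0,0],"gripper":-1},
    {"xyz":[0,12,-5],"angular":[0.42,0,0],"gripper":-1},
    {"xyz":[0,17,-5],"angular":[0.56,0,0],"gripper":-1},
    {"xyz":[0,21,-5],"angular":[0.7,0,0],"gripper":-1}
  ]
}}

```text
time_s: 3.8
position: [529.3, -84.0, 108.1]
eef_rot: [0.693, 0.142, -0.693, 0.141]
force: [-2.3, 2.2, -0.8]
grip_width: 0.1
```

```bash
python3 - <<'E'
from h import *
sent([0,21,-5,.70]);show()
im=arm.read_camera('side')[120:210,260:380];cv2.imwrite('pics/side4z.png',cv2.resize(im,None,fx=6.6,fy=6.6,interpolation=cv2.INTER_CUBIC))
P,y=wingpose(np.radians(37),26,26,34);go(P,y,1)
E
```

```text
t 3.8 pos [529.3 -84.  108.1] cmd [529.1 -83.5 106.9] yaw -1.168 cmd -1.163 F [-2.3  2.2 -0.8] T [ 0.18  0.39 -0.01] j [-0.22 -0.03  1.7   0.    1.47  0.95] w 0.1
[[0, -9, 0, -0.0]]
```

View pics/side4z.png

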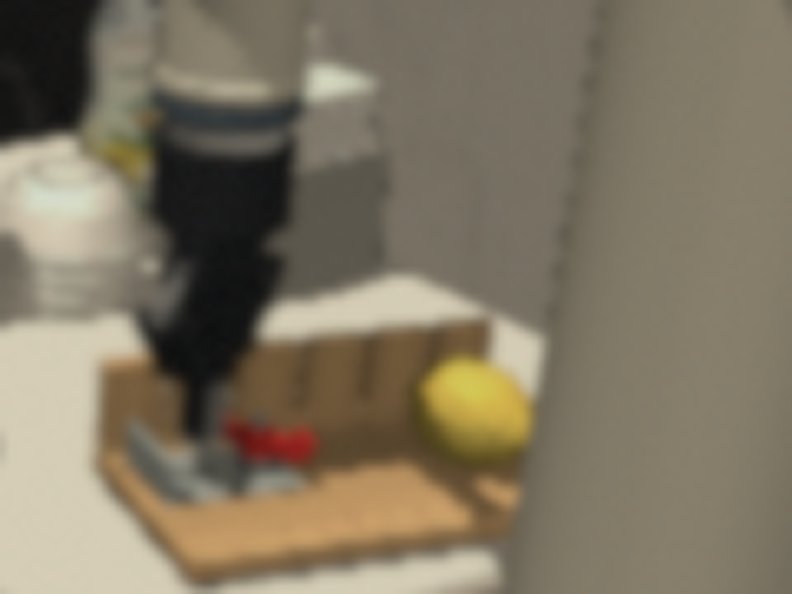

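```bash
python3 - <<'E'
from h import *
p,w=load()
P1,y1=wingpose(np.radians(37),26,26,80)
P2,_=wingpose(np.radians(222),26,26,80);P2[2]=153
y2=np.radians(222)+YG-np.pi/2; print(y2)
N=24
P1=np.array(P1);P2=np.array(P2)
L=[(P1+(P2-P1)*min(1,k/12),w+(y2-w)*k/N) for k in range(1,N+1)]
print([[*r[:3],float(r[3])] for r in rows(L)][:3])
print(P2,(P2-P1))
E
```

```text
2.067834612632515
[[-46, -5, 4, -0.13], [-46, 0, 8, -0.27], [-46, 5, 12, -0.4]]
[ 501.74346713 -144.651396    153.        ] [-23.94563708 -69.45730292   0.        ]
```

{"fn": "drive_tool", "kwargs": {
  "plan": [
    {"xyz":[0,-9,0],"angular":[0,0,0],"gripper":-1},
    {"xyz":[-24,-9,0],"angular":[0,0,0],"gripper":-1},
    {"xyz":[-46,-9,0],"angular":[0,0,0],"gripper":-1},
    {"xyz":[-46,-5,4],"angular":[-0.14,0,0],"gripper":-1},
    {"xyz":[-46,0,8],"angular":[-0.28,0,0],"gripper":-1}
  ]
}}

```text
time_s: 4.35
position: [522.3, -86.5, 155.3]
eef_rot: [0.666, 0.241, -0.663, 0.243]
force: [-0.8, 0.3, -0.3]
grip_width: -0.3
```

```bash
cat >> h.py <<'E'
def to(th,r,t,z,y,N,dy=0.14):  # step toward hover, explicit yaw y, N rows pos
    p,w=load();P,_=wingpose(np.radians(th),r,t,z);P=np.array(P)
    L=[]
    for k in range(1,6):
        d=np.clip(y-w,-dy*k,dy*k);L.append((p+(P-p)*min(1,k/N),w+d))
    print([[*r[:3],float(r[3])] for r in rows(L)])
E
python3 - <<'E'
from h import *
sent([-46,0,8,-.28]);show()
to(222,26,26,80,2.068,5)
E
```

```text
t 4.35 pos [522.3 -86.5 155.3] cmd [521.8 -86.7 152.9] yaw -0.872 cmd -0.883 F [-0.8  0.3 -0.3] T [0.02 0.   0.02] j [-0.23 -0.08  1.67  0.    1.55  0.64] w -0.3
[[0, 6, 10, -0.14], [0, 13, 21, -0.28], [0, 19, 31, -0.42], [0, 26, 42, -0.56], [0, 32, 52, -0.7]]
```

{"fn": "drive_tool", "kwargs": {
  "plan": [
    {"xyz":[0,6,10],"angular":[-0.14,0,0],"gripper":-1},
    {"xyz":[0,13,21],"angular":[-0.28,0,0],"gripper":-1},
    {"xyz":[0,19,31],"angular":[-0.42,0,0],"gripper":-1},
    {"xyz":[0,26,42],"angular":[-0.56,0,0],"gripper":-1},
    {"xyz":[0,32,52],"angular":[-0.7,0,0],"gripper":-1}
  ]
}}

```text
time_s: 4.85
position: [501.9, -144.8, 154.1]
eef_rot: [0.542, 0.454, -0.541, 0.456]
force: [0.6, -0.6, 0.0]
grip_width: 0.1
```

{"fn": "drive_tool", "kwargs": {
  "plan": [
    {"xyz":[0,0,0],"angular":[-0.14,0,0],"gripper":-1},
    {"xyz":[0,0,0],"angular":[-0.28,0,0],"gripper":-1},
    {"xyz":[0,0,0],"angular":[-0.42,0,0],"gripper":-1},
    {"xyz":[0,0,0],"angular":[-0.56,0,0],"gripper":-1},
    {"xyz":[0,0,0],"angular":[-0.7,0,0],"gripper":-1}
  ]
}}

```text
time_s: 5.35
position: [502.0, -144.3, 154.0]
eef_rot: [0.352, 0.612, -0.352, 0.614]
force: [-0.5, 0.7, 0.2]
grip_width: 0.2
```

{"fn": "drive_tool", "kwargs": {
  "plan": [
    {"xyz":[0,0,0],"angular":[-0.14,0,0],"gripper":-1},
    {"xyz":[0,0,0],"angular":[-0.28,0,0],"gripper":-1},
    {"xyz":[0,0,0],"angular":[-0.42,0,0],"gripper":-1},
    {"xyz":[0,0,0],"angular":[-0.56,0,0],"gripper":-1},
    {"xyz":[0,0,0],"angular":[-0.7,0,0],"gripper":-1}
  ]
}}

```text
time_s: 5.85
position: [502.0, -144.2, 154.0]
eef_rot: [0.121, 0.696, -0.121, 0.697]
force: [-0.5, 0.1, -0.4]
grip_width: 0.2
```

{"fn": "drive_tool", "kwargs": {
  "plan": [
    {"xyz":[0,0,0],"angular":[-0.14,0,0],"gripper":-1},
    {"xyz":[0,0,0],"angular":[-0.28,0,0],"gripper":-1},
    {"xyz":[0,0,0],"angular":[-0.42,0,0],"gripper":-1},
    {"xyz":[0,0,0],"angular":[-0.56,0,0],"gripper":-1},
    {"xyz":[0,0,0],"angular":[-0.7,0,0],"gripper":-1}
  ]
}}

```text
time_s: 6.35
position: [502.0, -144.2, 154.0]
eef_rot: [-0.126, 0.695, 0.125, 0.697]
force: [0.4, -0.3, -0.2]
grip_width: -0.1
```

```bash
python3 - <<'E'
from h import *
sent([0,32,52,-.7])
for i in range(3):sent([0,0,0,-.7])
show()
for n,(x0,y0) in dict(top=(280,165),side=(260,120)).items():
    im=arm.read_camera(n)[y0:y0+90,x0:x0+120];cv2.imwrite(f'pics/{n}5z.png',cv2.resize(im,None,fx=6.6,fy=6.6,interpolation=cv2.INTER_CUBIC))
to(222,26,26,34,2.068,4)
E
```

```text
t 6.35 pos [ 502.  -144.2  154. ] cmd [ 501.9 -144.4  152.9] yaw 1.928 cmd 1.917 F [ 0.4 -0.3 -0.2] T [ 0.   -0.01  0.02] j [-0.34 -0.1   1.68  0.    1.55 -2.27] w -0.1
[[11, 0, 0, -0.14], [23, 0, 0, -0.15], [34, 0, 0, -0.15], [46, 0, 0, -0.15], [46, 0, 0, -0.15]]
```

View pics/side5z.png

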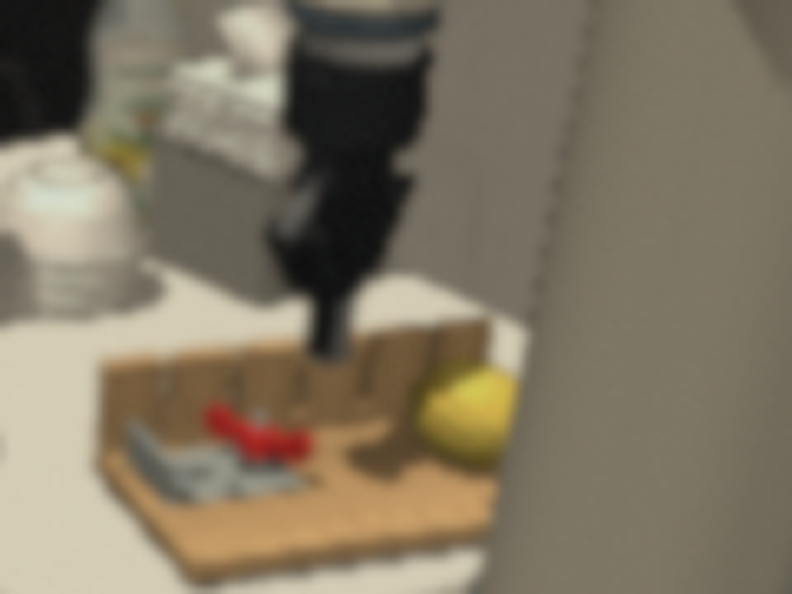

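View pics/top5z.png

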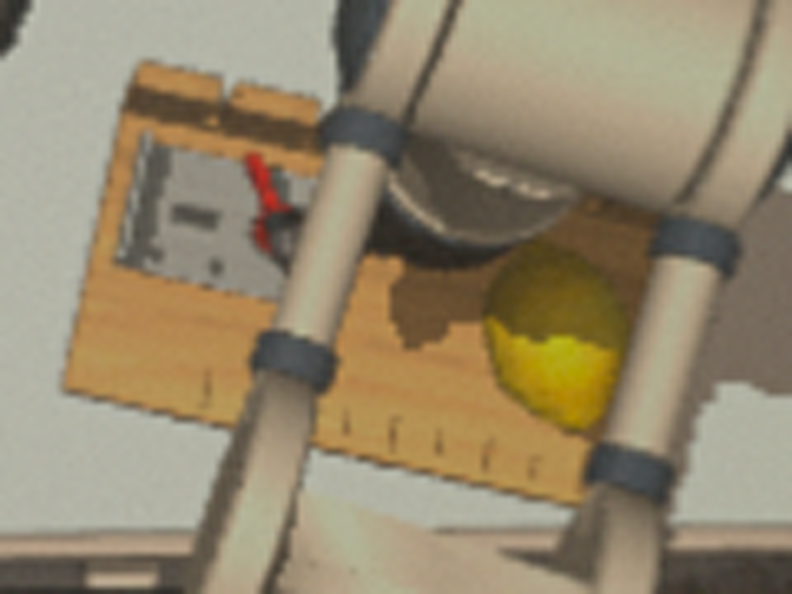

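```bash
python3 - <<'E'
from h import *
P=lambda x,y:[(x+.5)/6.6-.5+280,(y+.5)/6.6-.5+165]
e=onz('top',[P(253,158)],48)[0];d=e[:2]-AX;print(e,np.hypot(*d),np.degrees(np.arctan2(d[1],d[0])-YG))
E
```

```text
[541.56450824 -97.60411087  48.        ] 31.645178848730648 35.40741133157532
```

Both views agree that the wing is at about 36° (ear at zoomed (253,158) in the top view), so the offset model is right. The front wing is at about 216°. I'll insert behind it.

{"fn": "drive_tool", "kwargs": {
  "plan": [
    {"xyz":[0,0,0],"angular":[-0.14,0,0],"gripper":-1},
    {"xyz":[22,0,0],"angular":[-0.15,0,0],"gripper":-1},
    {"xyz":[46,0,0],"angular":[-0.15,0,0],"gripper":-1},
    {"xyz":[46,0,0],"angular":[-0.15,0,0],"gripper":-1}
  ]
}}

```text
time_s: 6.85
position: [500.2, -143.7, 103.8]
eef_rot: [-0.172, 0.687, 0.174, 0.684]
force: [-0.3, 0.6, -1.3]
grip_width: -0.0
```

```bash
python3 - <<'E'
from h import *
sent([46,0,0,-.15]);show()
arc(218,185,26,17,34,5)
E
```

```text
t 6.85 pos [ 500.2 -143.7  103.8] cmd [ 501.9 -144.4  106.9] yaw 2.066 cmd 2.067 F [-0.3  0.6 -1.3] T [-0.05  0.04  0.05] j [-0.35 -0.06  1.74  0.    1.47 -2.41] w -0.0
[[0, 14, -3, 0.18], [0, 17, -4, 0.3], [0, 21, -5, 0.41], [0, 24, -5, 0.53], [0, 28, -5, 0.64]]
```

{"fn": "drive_tool", "kwargs": {
  "plan": [
    {"xyz":[0,12,-2],"angular":[0.14,0,0],"gripper":-1},
    {"xyz":[0,17,-4],"angular":[0.28,0,0],"gripper":-1},
    {"xyz":[0,21,-5],"angular":[0.41,0,0],"gripper":-1},
    {"xyz":[0,24,-5],"angular":[0.53,0,0],"gripper":-1},
    {"xyz":[0,28,-5],"angular":[0.64,0,0],"gripper":-1}
  ]
}}

```text
time_s: 7.35
position: [484.3, -122.6, 108.5]
eef_rot: [0.052, 0.705, -0.053, 0.706]
force: [0.5, -1.9, -0.7]
grip_width: 0.1
```

```bash
python3 - <<'E'
from h import *
sent([0,28,-5,.64]);show()
arc(185,145,26,17,34,5)
E
```

```text
t 7.35 pos [ 484.3 -122.6  108.5] cmd [ 484.2 -122.2  106.9] yaw 1.421 cmd 1.427 F [ 0.5 -1.9 -0.7] T [-0.33 -0.03  0.02] j [-0.32 -0.13  1.8  -0.    1.47 -1.74] w 0.1
[[0, 4, -2, 0.14], [0, 8, -4, 0.28], [0, 12, -5, 0.42], [0, 16, -5, 0.56], [0, 21, -5, 0.7]]
```

{"fn": "drive_tool", "kwargs": {
  "plan": [
    {"xyz":[0,4,-2],"angular":[0.14,0,0],"gripper":-1},
    {"xyz":[0,8,-4],"angular":[0.28,0,0],"gripper":-1},
    {"xyz":[0,12,-5],"angular":[0.42,0,0],"gripper":-1},
    {"xyz":[0,16,-5],"angular":[0.56,0,0],"gripper":-1},
    {"xyz":[0,21,-5],"angular":[0.7,0,0],"gripper":-1}
  ]
}}

```text
time_s: 7.85
position: [482.4, -101.0, 108.4]
eef_rot: [0.292, 0.644, -0.292, 0.645]
force: [-0.3, -3.0, -1.9]
grip_width: -0.2
```

```bash
python3 - <<'E'
from h import *
sent([0,21,-5,.70]);show()
arc(145,105,26,17,34,5)
E
```

```text
t 7.85 pos [ 482.4 -101.   108.4] cmd [ 482.3 -100.7  106.9] yaw 0.72 cmd 0.727 F [-0.3 -3.  -1.9] T [-0.4   0.06 -0.05] j [-0.27 -0.15  1.81 -0.    1.48 -0.99] w -0.2
[[0, 3, -2, 0.14], [0, 8, -3, 0.28], [0, 12, -4, 0.42], [0, 16, -5, 0.56], [0, 20, -4, 0.7]]
```

{"fn": "drive_tool", "kwargs": {
  "plan": [
    {"xyz":[0,3,-2],"angular":[0.14,0,0],"gripper":-1},
    {"xyz":[0,8,-3],"angular":[0.28,0,0],"gripper":-1},
    {"xyz":[0,12,-4],"angular":[0.42,0,0],"gripper":-1},
    {"xyz":[0,16,-5],"angular":[0.56,0,0],"gripper":-1},
    {"xyz":[0,20,-4],"angular":[0.7,0,0],"gripper":-1}
  ]
}}

```text
time_s: 8.35
position: [494.4, -84.1, 108.3]
eef_rot: [0.495, 0.505, -0.495, 0.505]
force: [-1.8, 1.1, -0.3]
grip_width: 0.3
```

```bash
python3 - <<'E'
from h import *
sent([0,20,-4,.70]);show()
arc(105,67,26,17,34,5)
E
```

```text
t 8.35 pos [494.4 -84.1 108.3] cmd [494.6 -84.4 106.9] yaw 0.02 cmd 0.027 F [-1.8  1.1 -0.3] T [0.27 0.4  0.03] j [-0.24 -0.12  1.79  0.    1.47 -0.26] w 0.3
[[0, 4, -3, 0.13], [0, 7, -4, 0.27], [0, 11, -5, 0.4], [0, 16, -6, 0.53], [0, 20, -6, 0.66]]
```

{"fn": "drive_tool", "kwargs": {
  "plan": [
    {"xyz":[0,4,-3],"angular":[0.13,0,0],"gripper":-1},
    {"xyz":[0,7,-4],"angular":[0.27,0,0],"gripper":-1},
    {"xyz":[0,11,-5],"angular":[0.4,0,0],"gripper":-1},
    {"xyz":[0,16,-6],"angular":[0.53,0,0],"gripper":-1},
    {"xyz":[0,20,-6],"angular":[0.66,0,0],"gripper":-1}
  ]
}}

```text
time_s: 8.85
position: [514.4, -77.8, 108.2]
eef_rot: [-0.632, -0.318, 0.632, -0.318]
force: [-2.0, 1.1, -0.9]
grip_width: -0.2
```

```bash
python3 - <<'E'
from h import *
sent([0,20,-6,.66]);show()
arc(67,29,26,17,34,5)
E
```

```text
t 8.85 pos [514.4 -77.8 108.2] cmd [514.4 -77.9 106.9] yaw -0.639 cmd -0.633 F [-2.   1.1 -0.9] T [ 0.03  0.38 -0.08] j [-0.22 -0.07  1.74 -0.    1.47  0.42] w -0.2
[[0, 4, -1, 0.14], [0, 7, -3, 0.27], [0, 11, -4, 0.4], [0, 16, -4, 0.54], [0, 20, -4, 0.67]]
```

{"fn": "drive_tool", "kwargs": {
  "plan": [
    {"xyz":[0,4,-1],"angular":[0.14,0,0],"gripper":-1},
    {"xyz":[0,7,-3],"angular":[0.27,0,0],"gripper":-1},
    {"xyz":[0,11,-4],"angular":[0.4,0,0],"gripper":-1},
    {"xyz":[0,16,-4],"angular":[0.54,0,0],"gripper":-1},
    {"xyz":[0,20,-4],"angular":[0.67,0,0],"gripper":-1}
  ]
}}

```text
time_s: 9.35
position: [533.0, -86.1, 108.1]
eef_rot: [0.701, 0.092, -0.701, 0.092]
force: [-0.9, 1.6, -0.6]
grip_width: -0.0
```

```bash
python3 - <<'E'
from h import *
sent([0,20,-4,.67]);show()
sent([-46,-9,0,0]);to(214,26,26,80,1.928,6)
E
```

```text
t 9.35 pos [533.  -86.1 108.1] cmd [532.9 -86.5 106.9] yaw -1.309 cmd -1.303 F [-0.9  1.6 -0.6] T [0.27 0.2  0.01] j [-0.22 -0.02  1.69  0.    1.47  1.09] w -0.0
[[0, 9, 8, -0.14], [0, 18, 17, -0.28], [0, 27, 25, -0.42], [0, 36, 33, -0.56], [0, 45, 41, -0.7]]
```

{"fn": "drive_tool", "kwargs": {
  "plan": [
    {"xyz":[0,-9,0],"angular":[0,0,0],"gripper":-1},
    {"xyz":[-24,-9,0],"angular":[0,0,0],"gripper":-1},
    {"xyz":[-46,-9,0],"angular":[0,0,0],"gripper":-1}
  ]
}}

```text
time_s: 9.65
position: [530.1, -76.9, 154.0]
eef_rot: [-0.7, -0.096, 0.701, -0.096]
force: [-0.6, 0.2, -0.4]
grip_width: 0.2
```

{"fn": "drive_tool", "kwargs": {
  "plan": [
    {"xyz":[0,9,8],"angular":[-0.14,0,0],"gripper":-1},
    {"xyz":[0,18,17],"angular":[-0.28,0,0],"gripper":-1},
    {"xyz":[0,27,25],"angular":[-0.42,0,0],"gripper":-1},
    {"xyz":[0,36,33],"angular":[-0.56,0,0],"gripper":-1},
    {"xyz":[0,45,41],"angular":[-0.7,0,0],"gripper":-1}
  ]
}}

```text
time_s: 10.15
position: [502.7, -131.8, 154.2]
eef_rot: [0.625, 0.332, -0.624, 0.332]
force: [0.5, 0.3, -0.0]
grip_width: -0.0
```

```bash
python3 - <<'E'
from h import *
sent([0,45,41,-.7]);show()
to(214,26,26,80,1.928,2)
E
```

```text
t 10.15 pos [ 502.7 -131.8  154.2] cmd [ 502.9 -132.1  152.9] yaw -0.593 cmd -0.603 F [ 0.5  0.3 -0. ] T [ 0.03 -0.02  0.03] j [-0.32 -0.1   1.69  0.    1.55  0.27] w -0.0
[[0, 1, 6, -0.14], [0, 1, 12, -0.28], [0, 1, 12, -0.42], [0, 1, 12, -0.56], [0, 1, 12, -0.7]]
```

{"fn": "drive_tool", "kwargs": {
  "plan": [
    {"xyz":[0,1,6],"angular":[-0.14,0,0],"gripper":-1},
    {"xyz":[0,1,12],"angular":[-0.28,0,0],"gripper":-1},
    {"xyz":[0,1,12],"angular":[-0.42,0,0],"gripper":-1},
    {"xyz":[0,1,12],"angular":[-0.56,0,0],"gripper":-1},
    {"xyz":[0,1,12],"angular":[-0.7,0,0],"gripper":-1}
  ]
}}

```text
time_s: 10.65
position: [497.0, -142.0, 154.2]
eef_rot: [0.473, 0.525, -0.472, 0.526]
force: [-0.4, -0.9, 0.4]
grip_width: -0.3
```

{"fn": "drive_tool", "kwargs": {
  "plan": [
    {"xyz":[0,0,0],"angular":[-0.14,0,0],"gripper":-1},
    {"xyz":[0,0,0],"angular":[-0.28,0,0],"gripper":-1},
    {"xyz":[0,0,0],"angular":[-0.42,0,0],"gripper":-1},
    {"xyz":[0,0,0],"angular":[-0.56,0,0],"gripper":-1},
    {"xyz":[0,0,0],"angular":[-0.7,0,0],"gripper":-1}
  ]
}}

```text
time_s: 11.15
position: [497.0, -141.9, 154.2]
eef_rot: [0.264, 0.656, -0.264, 0.657]
force: [0.5, 1.0, 0.8]
grip_width: 0.2
```

{"fn": "drive_tool", "kwargs": {
  "plan": [
    {"xyz":[0,0,0],"angular":[-0.14,0,0],"gripper":-1},
    {"xyz":[0,0,0],"angular":[-0.28,0,0],"gripper":-1},
    {"xyz":[0,0,0],"angular":[-0.42,0,0],"gripper":-1},
    {"xyz":[0,0,0],"angular":[-0.56,0,0],"gripper":-1},
    {"xyz":[0,0,0],"angular":[-0.7,0,0],"gripper":-1}
  ]
}}

```text
time_s: 11.65
position: [497.0, -141.9, 154.2]
eef_rot: [0.023, 0.706, -0.023, 0.707]
force: [-0.1, 0.2, -0.4]
grip_width: 0.4
```

```bash
python3 - <<'E'
from h import *
sent([0,1,12,-.7])
for i in range(2):sent([0,0,0,-.7])
show()
for n,(x0,y0) in dict(top=(280,165),side=(260,120)).items():
    im=arm.read_camera(n)[y0:y0+90,x0:x0+120];cv2.imwrite(f'pics/{n}6z.png',cv2.resize(im,None,fx=6.6,fy=6.6,interpolation=cv2.INTER_CUBIC))
to(214,26,26,34,1.928,4)
E
```

```text
t 11.65 pos [ 497.  -141.9  154.2] cmd [ 496.9 -142.5  152.9] yaw 1.506 cmd 1.497 F [-0.1  0.2 -0.4] T [-0.04  0.07 -0.02] j [-0.34 -0.11  1.7   0.    1.55 -1.85] w 0.4
[[11, 0, 0, -0.14], [23, 0, 0, -0.28], [34, 0, 0, -0.42], [46, 0, 0, -0.43], [46, 0, 0, -0.43]]
```

View pics/side6z.png

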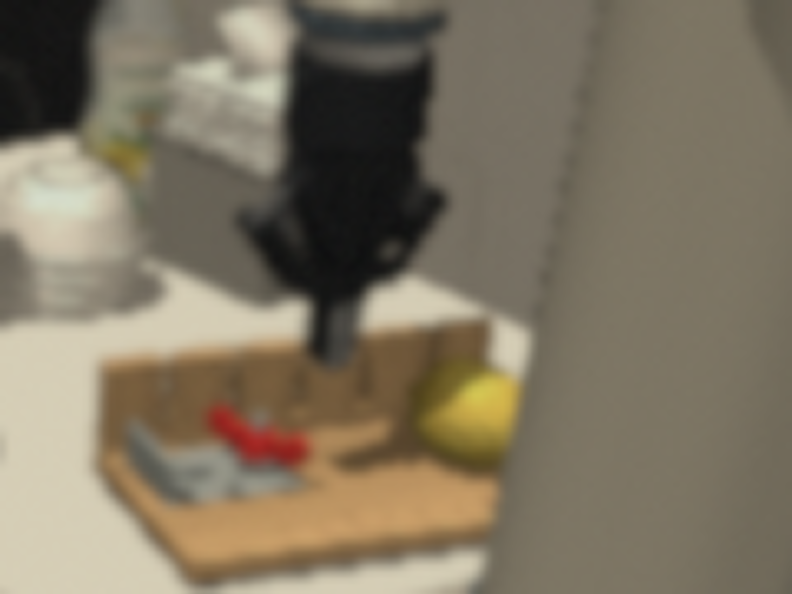

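View pics/top6z.png

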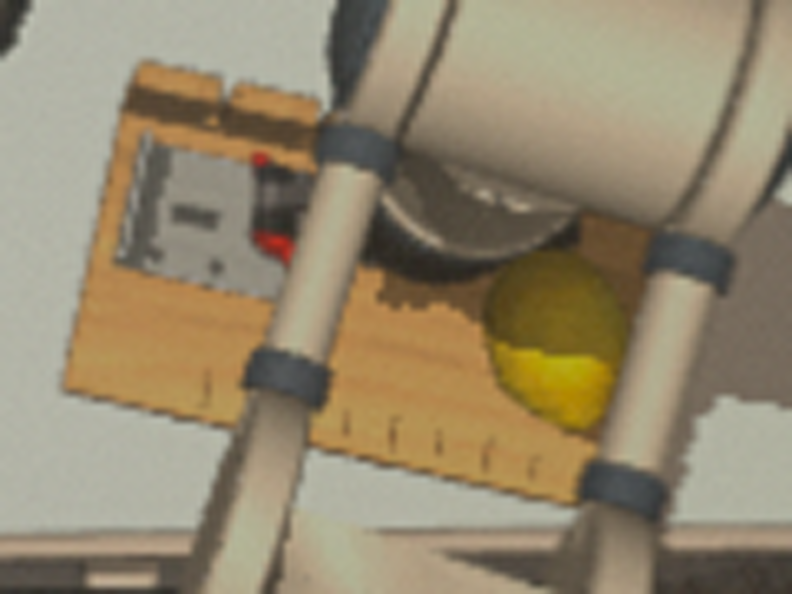

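The wing ear is now at zoomed (260,157), about 29°, with roughly 209° left to turn. Starting stroke 3.

{"fn": "drive_tool", "kwargs": {
  "plan": [
    {"xyz":[0,0,0],"angular":[-0.14,0,0],"gripper":-1},
    {"xyz":[0,0,0],"angular":[-0.28,0,0],"gripper":-1},
    {"xyz":[15,0,0],"angular":[-0.42,0,0],"gripper":-1},
    {"xyz":[35,0,0],"angular":[-0.43,0,0],"gripper":-1},
    {"xyz":[46,0,0],"angular":[-0.43,0,0],"gripper":-1}
  ]
}}

```text
time_s: 12.25
position: [496.5, -142.0, 106.0]
eef_rot: [-0.125, 0.696, 0.125, 0.696]
force: [-0.2, -0.8, -0.1]
grip_width: -0.3
```

```bash
python3 - <<'E'
from h import *
sent([46,0,0,-.43]);show()
arc(210,178,26,17,34,5)
E
```

```text
t 12.25 pos [ 496.5 -142.   106. ] cmd [ 496.9 -142.5  106.9] yaw 1.925 cmd 1.927 F [-0.2 -0.8 -0.1] T [-0.05  0.02 -0.  ] j [-0.34 -0.08  1.76  0.    1.47 -2.27] w -0.3
[[0, 14, -3, 0.18], [0, 17, -4, 0.29], [0, 20, -5, 0.4], [0, 24, -5, 0.52], [0, 27, -5, 0.63]]
```

{"fn": "drive_tool", "kwargs": {
  "plan": [
    {"xyz":[0,12,-2],"angular":[0.14,0,0],"gripper":-1},
    {"xyz":[0,17,-4],"angular":[0.28,0,0],"gripper":-1},
    {"xyz":[0,20,-5],"angular":[0.4,0,0],"gripper":-1},
    {"xyz":[0,24,-5],"angular":[0.52,0,0],"gripper":-1},
    {"xyz":[0,27,-5],"angular":[0.63,0,0],"gripper":-1}
  ]
}}

```text
time_s: 12.75
position: [482.3, -118.9, 107.1]
eef_rot: [0.099, 0.7, -0.099, 0.7]
force: [-1.9, -1.3, -0.5]
grip_width: 0.1
```

```bash
python3 - <<'E'
from h import *
sent([0,27,-5,.63]);show()
arc(178,138,26,17,34,5)
E
```

```text
t 12.75 pos [ 482.3 -118.9  107.1] cmd [ 482.8 -118.9  106.9] yaw 1.29 cmd 1.297 F [-1.9 -1.3 -0.5] T [-0.31  0.29  0.06] j [-0.31 -0.14  1.81 -0.    1.47 -1.6 ] w 0.1
[[0, 4, -2, 0.14], [0, 8, -4, 0.28], [0, 12, -5, 0.42], [0, 16, -5, 0.56], [0, 21, -5, 0.7]]
```

{"fn": "drive_tool", "kwargs": {
  "plan": [
    {"xyz":[0,4,-2],"angular":[0.14,0,0],"gripper":-1},
    {"xyz":[0,8,-4],"angular":[0.28,0,0],"gripper":-1},
    {"xyz":[0,12,-5],"angular":[0.42,0,0],"gripper":-1},
    {"xyz":[0,16,-5],"angular":[0.56,0,0],"gripper":-1},
    {"xyz":[0,21,-5],"angular":[0.7,0,0],"gripper":-1}
  ]
}}

```text
time_s: 13.25
position: [483.2, -97.3, 107.0]
eef_rot: [0.333, 0.624, -0.334, 0.623]
force: [-1.2, -1.0, -0.9]
grip_width: -0.1
```

```bash
python3 - <<'E'
from h import *
sent([0,21,-5,.70]);show()
arc(138,98,26,17,34,5)
E
```

```text
t 13.25 pos [483.2 -97.3 107. ] cmd [483.6 -97.4 106.9] yaw 0.589 cmd 0.597 F [-1.2 -1.  -0.9] T [-0.26  0.2   0.04] j [-0.27 -0.15  1.81 -0.    1.47 -0.86] w -0.1
[[0, 4, -2, 0.13], [0, 8, -4, 0.27], [0, 12, -5, 0.41], [0, 16, -5, 0.55], [0, 20, -5, 0.69]]
```

{"fn": "drive_tool", "kwargs": {
  "plan": [
    {"xyz":[0,4,-2],"angular":[0.13,0,0],"gripper":-1},
    {"xyz":[0,8,-4],"angular":[0.27,0,0],"gripper":-1},
    {"xyz":[0,12,-5],"angular":[0.41,0,0],"gripper":-1},
    {"xyz":[0,16,-5],"angular":[0.55,0,0],"gripper":-1},
    {"xyz":[0,20,-5],"angular":[0.69,0,0],"gripper":-1}
  ]
}}

```text
time_s: 13.75
position: [497.0, -81.6, 107.0]
eef_rot: [-0.524, -0.475, 0.525, -0.474]
force: [-1.0, -0.9, 0.0]
grip_width: 0.4
```

```bash
python3 - <<'E'
from h import *
sent([0,20,-5,.69]);show()
arc(98,60,26,17,34,5)
E
```

```text
t 13.75 pos [497.  -81.6 107. ] cmd [497.4 -82.  106.9] yaw -0.101 cmd -0.093 F [-1.  -0.9  0. ] T [-0.13  0.31 -0.01] j [-0.23 -0.12  1.79 -0.    1.47 -0.13] w 0.4
[[0, 4, -2, 0.14], [0, 8, -4, 0.27], [0, 12, -5, 0.4], [0, 16, -5, 0.53], [0, 20, -5, 0.67]]
```

{"fn": "drive_tool", "kwargs": {
  "plan": [
    {"xyz":[0,4,-2],"angular":[0.14,0,0],"gripper":-1},
    {"xyz":[0,8,-4],"angular":[0.27,0,0],"gripper":-1},
    {"xyz":[0,12,-5],"angular":[0.4,0,0],"gripper":-1},
    {"xyz":[0,16,-5],"angular":[0.53,0,0],"gripper":-1},
    {"xyz":[0,20,-5],"angular":[0.67,0,0],"gripper":-1}
  ]
}}

```text
time_s: 14.25
position: [517.5, -78.3, 106.8]
eef_rot: [-0.651, -0.276, 0.652, -0.275]
force: [-1.8, 1.7, -1.6]
grip_width: -0.1
```

```bash
python3 - <<'E'
from h import *
sent([0,20,-5,.67]);show()
arc(60,32,26,17,34,4)
E
```

```text
t 14.25 pos [517.5 -78.3 106.8] cmd [517.7 -78.9 106.9] yaw -0.77 cmd -0.763 F [-1.8  1.7 -1.6] T [0.22 0.19 0.01] j [-0.22 -0.06  1.74  0.    1.47  0.55] w -0.1
[[0, 3, -2, 0.12], [0, 7, -3, 0.24], [0, 10, -4, 0.36], [0, 14, -5, 0.49]]
```

{"fn": "drive_tool", "kwargs": {
  "plan": [
    {"xyz":[0,3,-2],"angular":[0.12,0,0],"gripper":-1},
    {"xyz":[0,7,-3],"angular":[0.24,0,0],"gripper":-1},
    {"xyz":[0,10,-4],"angular":[0.36,0,0],"gripper":-1},
    {"xyz":[0,14,-5],"angular":[0.49,0,0],"gripper":-1}
  ]
}}

```text
time_s: 14.65
position: [531.1, -84.2, 106.9]
eef_rot: [-0.698, -0.11, 0.699, -0.109]
force: [-0.4, 1.6, -1.6]
grip_width: 0.0
```

```bash
python3 - <<'E'
from h import *
sent([0,14,-5,.49]);show()
sent([-46,-9,0,0]);to(216,26,26,80,1.963,6)
E
```

```text
t 14.65 pos [531.1 -84.2 106.9] cmd [531.3 -84.9 106.9] yaw -1.26 cmd -1.253 F [-0.4  1.6 -1.6] T [ 0.22  0.23 -0.02] j [-0.22 -0.02  1.7   0.    1.47  1.04] w 0.0
[[0, 9, 8, -0.14], [0, 18, 17, -0.28], [0, 27, 25, -0.42], [0, 36, 33, -0.56], [0, 45, 42, -0.7]]
```

The last stroke is short, so the half-turn symmetry means I don't need to unwind the wrist.

{"fn": "drive_tool", "kwargs": {
  "plan": [
    {"xyz":[0,-9,0],"angular":[0,0,0],"gripper":-1},
    {"xyz":[-24,-9,0],"angular":[0,0,0],"gripper":-1},
    {"xyz":[-46,-9,0],"angular":[0,0,0],"gripper":-1}
  ]
}}

```text
time_s: 14.95
position: [527.9, -75.5, 153.2]
eef_rot: [-0.698, -0.113, 0.698, -0.113]
force: [0.2, 0.3, 0.4]
grip_width: -0.0
```

```bash
python3 - <<'E'
from h import *
show()
to(216,26,26,80,1.963-np.pi,4)
E
```

```text
t 14.95 pos [527.9 -75.5 153.2] cmd [528.5 -76.4 152.9] yaw -1.25 cmd -1.253 F [0.2 0.3 0.4] T [ 0.06  0.01 -0.03] j [-0.21 -0.06  1.65  0.    1.55  1.04] w -0.0
[[0, 14, 12, -0.07], [0, 27, 25, -0.07], [0, 41, 37, -0.07], [0, 54, 50, -0.07], [0, 54, 50, -0.07]]
```

{"fn": "drive_tool", "kwargs": {
  "plan": [
    {"xyz":[0,14,12],"angular":[-0.07,0,0],"gripper":-1},
    {"xyz":[0,27,25],"angular":[-0.07,0,0],"gripper":-1},
    {"xyz":[0,41,37],"angular":[-0.07,0,0],"gripper":-1},
    {"xyz":[0,54,50],"angular":[-0.07,0,0],"gripper":-1},
    {"xyz":[0,54,50],"angular":[-0.07,0,0],"gripper":-1}
  ]
}}

```text
time_s: 15.45
position: [497.1, -144.2, 153.4]
eef_rot: [0.694, 0.136, -0.694, 0.137]
force: [1.0, -0.2, 0.2]
grip_width: 0.1
```

```bash
python3 - <<'E'
from h import *
sent([0,54,50,-.07]);show()
for n,(x0,y0) in dict(top=(280,165),side=(260,120)).items():
    im=arm.read_camera(n)[y0:y0+90,x0:x0+120];cv2.imwrite(f'pics/{n}7z.png',cv2.resize(im,None,fx=6.6,fy=6.6,interpolation=cv2.INTER_CUBIC))
to(216,26,26,34,1.963-np.pi,3)
E
```

```text
t 15.45 pos [ 497.1 -144.2  153.4] cmd [ 497.9 -143.3  152.9] yaw -1.183 cmd -1.183 F [ 1.  -0.2  0.2] T [-0.06 -0.01 -0.  ] j [-0.35 -0.11  1.7  -0.    1.55  0.84] w 0.1
[[15, 0, 0, -0.0], [31, 0, 0, -0.0], [46, 0, 0, -0.0], [46, 0, 0, -0.0], [46, 0, 0, -0.0]]
```

View pics/side7z.png

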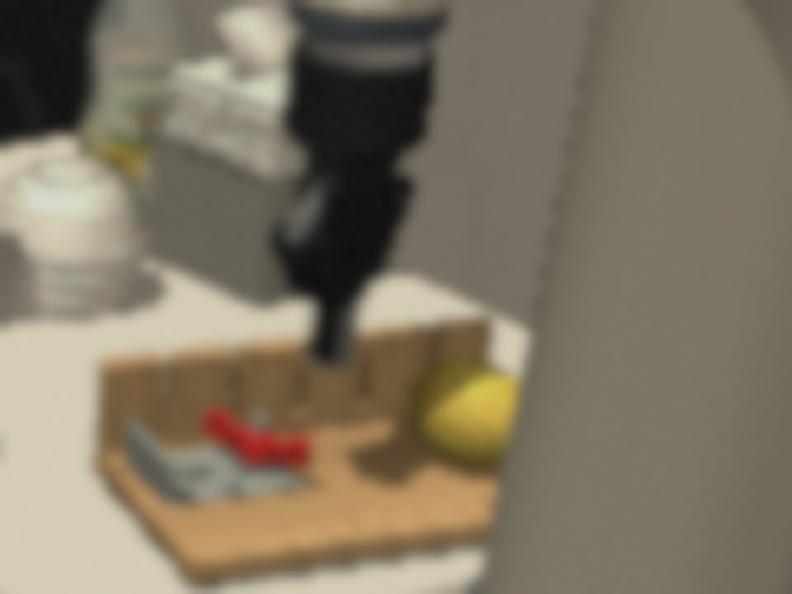

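View pics/top7z.png

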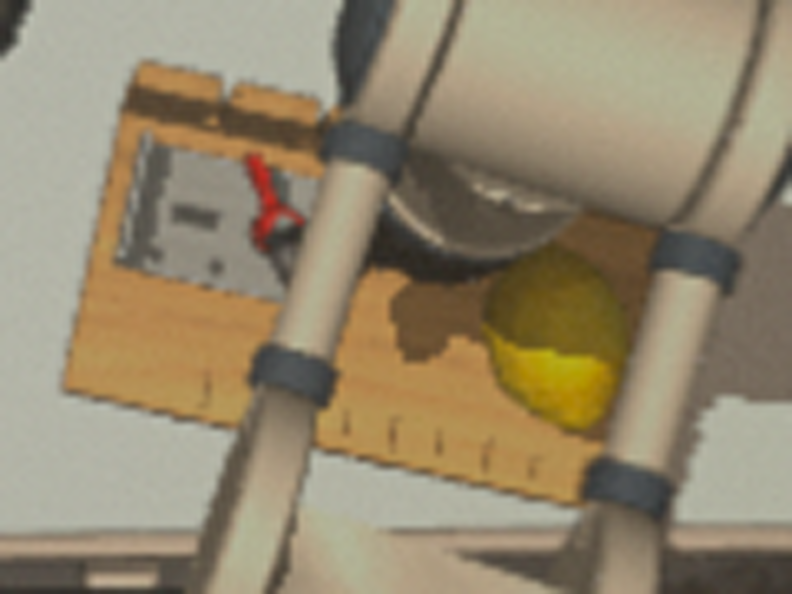

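The wing is at about 34° (ear at zoomed (253,158)) and the front wing at about 214°, both clear of the finger. I'll insert for the final stroke.

{"fn": "drive_tool", "kwargs": {
  "plan": [
    {"xyz":[15,0,0],"angular":[0,0,0],"gripper":-1},
    {"xyz":[31,0,0],"angular":[0,0,0],"gripper":-1},
    {"xyz":[46,0,0],"angular":[0,0,0],"gripper":-1},
    {"xyz":[46,0,0],"angular":[0,0,0],"gripper":-1}
  ]
}}

```text
time_s: 15.95
position: [496.2, -142.3, 102.6]
eef_rot: [-0.692, -0.138, 0.696, -0.135]
force: [-0.4, 0.5, 0.1]
grip_width: 0.1
```

```bash
python3 - <<'E'
from h import *
sent([46,0,0,0]);show()
arc(212,192,26,17,34,5)
E
```

```text
t 15.95 pos [ 496.2 -142.3  102.6] cmd [ 497.9 -143.3  106.9] yaw -1.182 cmd -1.183 F [-0.4  0.5  0.1] T [ 0.03  0.01 -0.01] j [-0.35 -0.07  1.76  0.    1.47  0.84] w 0.1
[[0, -13, 2, 0.14], [0, -15, 3, 0.2], [0, -17, 4, 0.27], [0, -19, 4, 0.34], [0, -21, 5, 0.41]]
```

{"fn": "drive_tool", "kwargs": {
  "plan": [
    {"xyz":[0,-10,2],"angular":[0.12,0,0],"gripper":-1},
    {"xyz":[0,-15,3],"angular":[0.2,0,0],"gripper":-1},
    {"xyz":[0,-17,4],"angular":[0.27,0,0],"gripper":-1},
    {"xyz":[0,-19,4],"angular":[0.34,0,0],"gripper":-1},
    {"xyz":[0,-21,5],"angular":[0.41,0,0],"gripper":-1}
  ]
}}

```text
time_s: 16.45
position: [485.3, -125.9, 106.6]
eef_rot: [-0.707, 0.009, 0.707, 0.009]
force: [0.7, -1.5, -1.2]
grip_width: -0.3
```

```bash
python3 - <<'E'
from h import *
sent([0,-21,5,.41]);show()
arc(192,182,26,17,34,5)
E
```

```text
t 16.45 pos [ 485.3 -125.9  106.6] cmd [ 485.3 -125.8  106.9] yaw -1.596 cmd -1.593 F [ 0.7 -1.5 -1.2] T [-0.32 -0.11 -0.03] j [-0.32 -0.12  1.79 -0.    1.47  1.27] w -0.3
[[0, -1, 0, 0.04], [0, -2, 1, 0.07], [0, -3, 1, 0.11], [0, -4, 2, 0.14], [0, -5, 2, 0.18]]
```

{"fn": "drive_tool", "kwargs": {
  "plan": [
    {"xyz":[0,-1,0],"angular":[0.04,0,0],"gripper":-1},
    {"xyz":[0,-2,1],"angular":[0.07,0,0],"gripper":-1},
    {"xyz":[0,-3,1],"angular":[0.11,0,0],"gripper":-1},
    {"xyz":[0,-4,2],"angular":[0.14,0,0],"gripper":-1},
    {"xyz":[0,-4,2],"angular":[0.14,0,0],"gripper":-1}
  ]
}}

```text
time_s: 16.95
position: [483.4, -121.9, 106.7]
eef_rot: [-0.705, 0.058, 0.705, 0.057]
force: [0.4, -1.2, -0.6]
grip_width: 0.0
```

```bash
python3 - <<'E'
from h import *
sent([0,-4,2,.14]);show()
arc(182,174,26,17,34,5)
E
```

```text
t 16.95 pos [ 483.4 -121.9  106.7] cmd [ 483.4 -121.7  106.9] yaw -1.733 cmd -1.733 F [ 0.4 -1.2 -0.6] T [-0.28 -0.08  0.02] j [-0.31 -0.13  1.8  -0.    1.47  1.42] w 0.0
[[0, -2, 1, 0.07], [0, -2, 1, 0.09], [0, -3, 1, 0.12], [0, -4, 2, 0.15], [0, -5, 2, 0.18]]
```

{"fn": "drive_tool", "kwargs": {
  "plan": [
    {"xyz":[0,-1,0],"angular":[0.03,0,0],"gripper":-1},
    {"xyz":[0,-2,0],"angular":[0.06,0,0],"gripper":-1},
    {"xyz":[0,-2,0],"angular":[0.06,0,0],"gripper":-1}
  ]
}}

```text
time_s: 17.25
position: [483.4, -119.8, 106.6]
eef_rot: [-0.702, 0.078, 0.703, 0.078]
force: [-2.7, -1.5, 0.7]
grip_width: -0.0
```

```bash
python3 - <<'E'
from h import *
sent([0,-2,0,.06]);show()
E
```

```text
t 17.25 pos [ 483.4 -119.8  106.6] cmd [ 483.7 -119.7  106.9] yaw -1.792 cmd -1.793 F [-2.7 -1.5  0.7] T [-0.28  0.34  0.  ] j [-0.31 -0.13  1.8  -0.    1.47  1.48] w -0.0
```

{"fn": "drive_tool", "kwargs": {
  "plan": [
    {"xyz":[0,-1,0],"angular":[0.03,0,0],"gripper":-1},
    {"xyz":[0,-2,0],"angular":[0.06,0,0],"gripper":-1},
    {"xyz":[0,-2,0],"angular":[0.06,0,0],"gripper":-1}
  ]
}}

```text
time_s: 17.55
position: [483.2, -118.8, 106.6]
eef_rot: [-0.699, 0.1, 0.701, 0.098]
force: [-5.8, -4.9, 1.5]
grip_width: 0.1
```

```bash
python3 - <<'E'
from h import *
sent([0,-2,0,.06]);show()
im=arm.read_camera('side')[120:210,260:380];cv2.imwrite('pics/side8z.png',cv2.resize(im,None,fx=6.6,fy=6.6,interpolation=cv2.INTER_CUBIC))
E
```

```text
t 17.55 pos [ 483.2 -118.8  106.6] cmd [ 484.2 -117.8  106.9] yaw -1.853 cmd -1.853 F [-5.8 -4.9  1.5] T [-0.84  0.89  0.08] j [-0.31 -0.13  1.8  -0.    1.47  1.55] w 0.1
```

View pics/side8z.png

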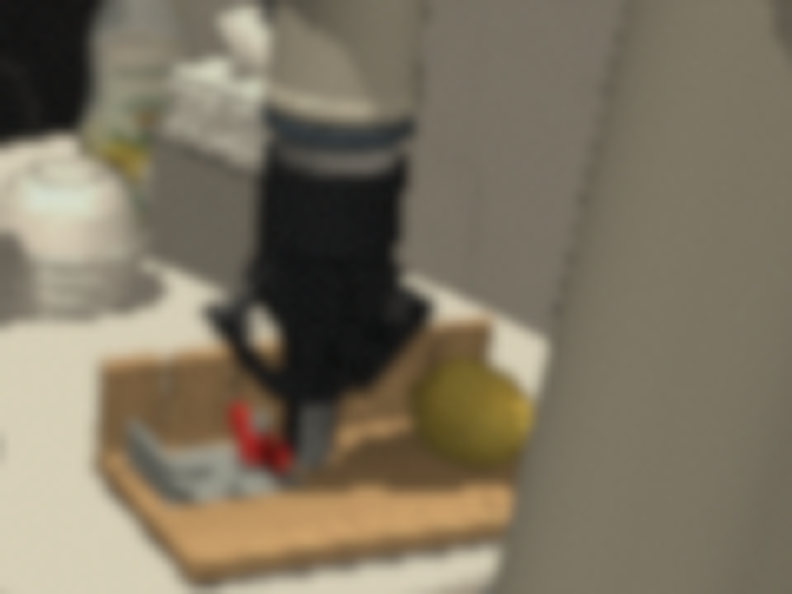

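{"fn": "drive_tool", "kwargs": {
  "plan": [
    {"xyz":[0,-1,1],"angular":[0,0,0],"gripper":-1},
    {"xyz":[0,-2,2],"angular":[0,0,0],"gripper":-1},
    {"xyz":[0,-2,2],"angular":[0,0,0],"gripper":-1}
  ]
}}

```text
time_s: 17.9
position: [482.8, -117.9, 106.9]
eef_rot: [0.701, -0.102, -0.7, -0.097]
force: [-0.1, -12.0, -2.9]
grip_width: -0.0
```

```bash
python3 - <<'E'
from h import *
sent([0,-2,2,0]);show()
E
```

```text
t 17.9 pos [ 482.8 -117.9  106.9] cmd [ 482.8 -115.3  106.9] yaw -1.853 cmd -1.853 F [ -0.1 -12.   -2.9] T [-1.95 -0.01 -0.  ] j [-0.3  -0.14  1.81 -0.01  1.47  1.55] w -0.0
```

The force rose to 12 N, straight along the push direction and well above the 2 N of friction, so the nut is on its stop. I'll back off, lift and check.

{"fn": "drive_tool", "kwargs": {
  "plan": [
    {"xyz":[0,5,0],"angular":[0,0,0],"gripper":-1},
    {"xyz":[0,12,0],"angular":[0,0,0],"gripper":-1},
    {"xyz":[-30,12,0],"angular":[0,0,0],"gripper":-1},
    {"xyz":[-75,12,0],"angular":[0,0,0],"gripper":-1},
    {"xyz":[-110,12,0],"angular":[0,0,0],"gripper":-1}
  ]
}}

```text
time_s: 18.4
position: [479.5, -126.8, 219.0]
eef_rot: [0.7, -0.099, -0.7, -0.099]
force: [0.1, -1.0, 0.6]
grip_width: 0.1
```

```bash
python3 - <<'E'
from h import *
sent([-110,12,0,0]);show()
p,w=load();N=5
P=np.array([390,-290,230]);print([[*r[:3]] for r in rows([(p+(P-p)*k/N,w) for k in range(1,6)])])
E
```

```text
t 18.4 pos [ 479.5 -126.8  219. ] cmd [ 479.5 -126.8  216.9] yaw -1.852 cmd -1.853 F [ 0.1 -1.   0.6] T [-0.   -0.05 -0.  ] j [-0.33 -0.19  1.65  0.    1.68  1.52] w 0.1
[[-3, 36, 8], [-5, 73, 16], [-8, 109, 24], [-10, 145, 32], [-13, 182, 40]]
```

{"fn": "drive_tool", "kwargs": {
  "plan": [
    {"xyz":[-5,36,8],"angular":[0,0,0],"gripper":-1},
    {"xyz":[-10,73,16],"angular":[0,0,0],"gripper":-1},
    {"xyz":[-15,109,24],"angular":[0,0,0],"gripper":-1},
    {"xyz":[-20,145,32],"angular":[0,0,0],"gripper":-1},
    {"xyz":[-25,182,40],"angular":[0,0,0],"gripper":-1}
  ]
}}

```text
time_s: 18.9
position: [389.6, -291.5, 242.3]
eef_rot: [0.7, -0.099, -0.7, -0.099]
force: [1.0, -0.4, -0.4]
grip_width: 0.1
```

```bash
python3 - <<'E'
from h import *
sent([-25,182,40,0]);show()
for n,(x0,y0) in dict(top=(280,165),side=(260,120)).items():
    f=arm.read_camera(n);cv2.imwrite(f'pics/{n}9.png',f);im=f[y0:y0+90,x0:x0+120];cv2.imwrite(f'pics/{n}9z.png',cv2.resize(im,None,fx=6.6,fy=6.6,interpolation=cv2.INTER_CUBIC))
    if n=='top':
        ys,xs=np.nonzero(redmask(f));k=(xs>300)&(xs<345)&(ys>180)&(ys<220);pts=onz('top',np.c_[xs,ys][k].astype(float),44)[:,:2];d=pts-pts.mean(0)
        v=np.linalg.svd(d)[2][0];print(pts.mean(0),'angle deg mod180',np.degrees(np.arctan2(v[1],v[0])-YG)%180)
show()
E
```

```text
t 18.9 pos [ 389.6 -291.5  242.3] cmd [ 390.4 -290.5  241.9] yaw -1.851 cmd -1.853 F [ 1.  -0.4 -0.4] T [-0.05  0.04  0.05] j [-0.71 -0.22  1.64  0.    1.72  1.14] w 0.1
[ 512.01251066 -108.43784567] angle deg mod180 179.57208780908783
t 19.0 pos [ 388.6 -293.6  242.7] cmd [ 390.4 -290.5  241.9] yaw -1.857 cmd -1.853 F [ 0.6  0.4 -0.7] T [-0.01 -0.01  0.02] j [-0.72 -0.22  1.64 -0.    1.72  1.14] w -0.1
```

View pics/top9z.png

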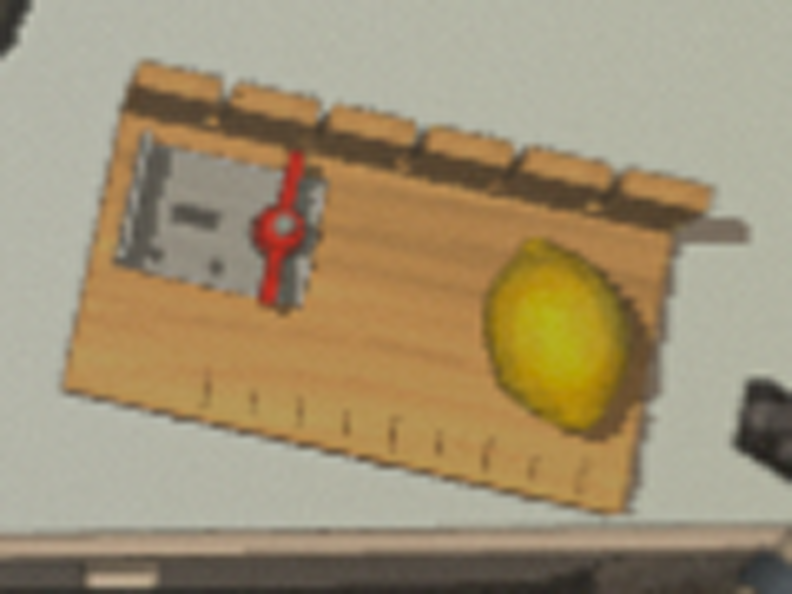

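View pics/side9z.png

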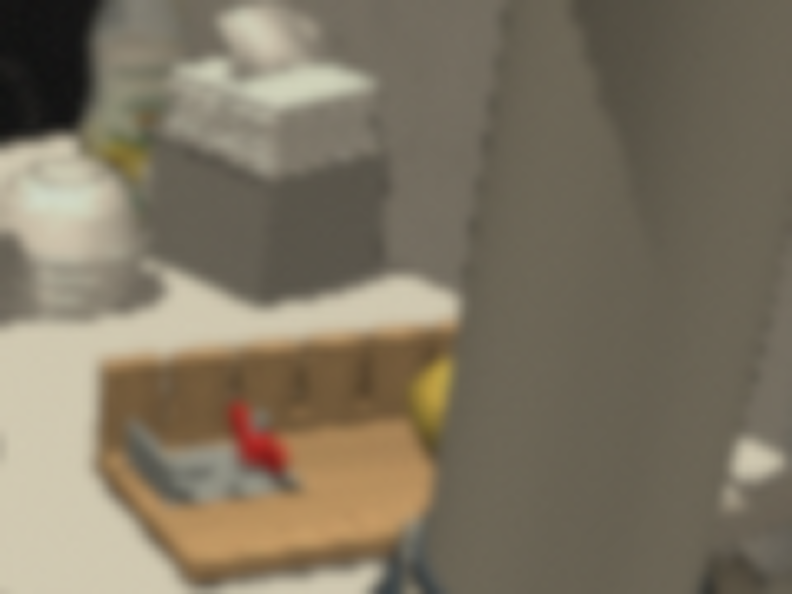

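View pics/top9.png

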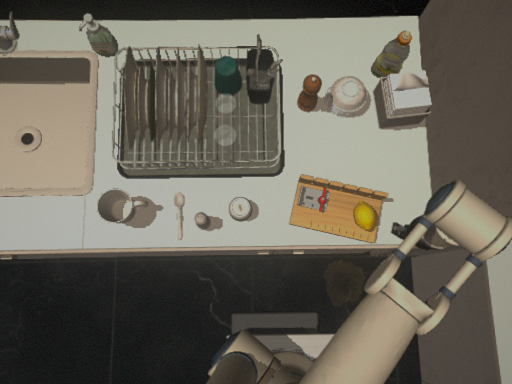

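The nut reads 179.6°, i.e. parallel to the guide's x axis (zoomed ear ends (296,155) and (268,300)). The lemon and the other items look unchanged, and the arm is clear. I'll let it settle, then hand in.

{"fn": "drive_tool", "kwargs": {
  "plan": [
    {"xyz":[0,0,0],"angular":[0,0,0],"gripper":-1},
    {"xyz":[0,0,0],"angular":[0,0,0],"gripper":-1},
    {"xyz":[0,0,0],"angular":[0,0,0],"gripper":-1}
  ]
}}

```text
time_s: 19.3
position: [390.9, -289.5, 241.7]
eef_rot: [-0.7, 0.099, 0.7, 0.099]
force: [0.6, 0.4, 0.4]
grip_width: -0.2
```

```bash
python3 - <<'E'
from h import *
show()
a=cv2.imread('pics/top0.png').astype(int);b=arm.read_camera('top').astype(int);d=(abs(a-b).max(2)>40)
for nm,(x0,x1,y0,y1) in dict(left=(90,255,180,242),lemon=(350,380,200,233)).items(): print(nm,d[y0:y1,x0:x1].sum())
print(arm.job_done())
E
```

```text
t 19.3 pos [ 390.9 -289.5  241.7] cmd [ 390.4 -290.5  241.9] yaw -1.851 cmd -1.853 F [0.6 0.4 0.4] T [-0.04 -0.03  0.01] j [-0.71 -0.22  1.64  0.    1.72  1.14] w -0.2
left 2
lemon 0
the job is handed in; nothing more can be done
None
```

The wing nut is screwed down to its hard stop and the job is handed in, at about 19 s of the 59 s allowed. I found it about 1.4 turns loose and drove it clockwise in four strokes with the closed fingertips, never pinching it.

- **Seated:** at the end the push force rose to 12 N, against about 2 N of friction, and the fingertips stopped following the command. In the last top picture the wings lie at 179.6° to the guide's x axis; home is 180°.
- **During the last stroke:** just before that, the force also had a sideways part, about 4.5 N outward from the screw. It went away when I moved the fingertips 2 mm outward. I think it was friction on the wing.
- **Other things:** comparing the first and last top pictures, the lemon area shows 0 changed pixels, and the cup, mug, shaker and spoon area shows 2 (image noise).
- **Arm:** it finished clear of everything, with no contact force. No check failed.

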